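# Stand a child's balance bike up on the bench with its kickstand out

### The job

A small wooden balance bike without its saddle leans away from you on a plywood corner block, its seat post just dropped in. First swing the seat clamp's lever fully shut along the collar, then fold the kickstand all the way down until its spring snaps over and holds it there, and then take the bike by the seat post and bring it upright off the block, both wheels staying on the bench where they are. Finish while still holding it upright by the post, nothing else propping it, so that I can measure the gap under the kickstand; do not let it fall, and leave the things lying around it alone.

Things in the scene. Friction and masses are not known exactly. Their poses are not given: they have to be found in the camera images.
- bike: Loose wooden balance bike, 500 mm long, 0.93 kg, wheels 160 mm (they do not turn), round tyres 28 mm wide. Origin on the bench midway between the tyres; y forward, z up in the bike's plane, x to its right; its left side (-x) faces the robot. At the start only its own weight keeps it leaning 0.2 rad to +x on the fixture's top edge; a hard pull, or push down on the left, tips it to the robot.
- post_grip (a point): Where to hold the bare seat post, on its axis (bike's axes; bike's x = 0, y = -55, z = 242 mm). A round tube of 25 mm diameter along the bike's z, fixed in the bike; its top is 30 mm above this point, the clamp collar's top (42 mm diameter) 47 mm below. The bike tips about the line through its two tyres' contacts.
- clamp_lever (a joint): Cam lever of the seat clamp: 0 = fully shut (points forward along the collar's left side), about 1.57 = sticks straight out to the bike's left; turns about the post's direction, stays where it is left, needs about 2 N at its tip.
- lever_pivot (a point): Pivot of the cam lever, half-way up the lever: 31 mm left of and 25 mm behind the seat post's axis, 187 mm up (bike's x = -31, y = -80, z = 187 mm).
- lever_tip (a point): Tip of the cam lever, half-way up it, 55 mm from its pivot; the lever is a flat bar 7 mm thick and 14 mm high. It is pushed shut by its outer (rear, then left) side.
- stand (a joint): Kickstand: 0 = folded back, level beside the rear wheel; 1.74 = fully down, a little forward of straight down, on its stop. Its spring pulls it back to 0 below about 0.65 and snaps it down beyond that; pressing on the foot takes about 2 N.
- stand_pivot (a point): Pivot of the kickstand in its bracket, on the bike's left side at x = -60, y = -66, z = 100 mm of the bike. The leg turns about the bike's x axis (splayed by 0.2 rad), its foot going from behind the pivot downward and then forward.
- stand_foot (a point): Middle of the kickstand's rubber foot, a 16 mm thick, 36 mm long stub across the end of the leg, pointing out to the left; this point is 10 mm left of the leg's end, 85 mm from the pivot along the leg (12 mm thick). With the bike upright and the stand down, it clears the bench by 10 mm.
- rear_tyre (a point): Lowest point of the rear tyre when the bike is upright (bike's axes).
- front_tyre (a point): Lowest point of the front tyre when the bike is upright (bike's axes).
- fixture: Plywood corner block fixed to the bench, 130 mm wide, 175 mm high, 140 mm deep; origin at the bottom middle of its upright face, which looks along -x towards the bike; y along the face.
- try_square: Joiner's try square 149x100x13 mm lying flat, a bystander; origin under its middle.
- lime_block: Block of pale limewood 38x62x36 mm, a bystander; origin under its middle.
- screwdriver: Screwdriver, 185 mm long and 23 mm thick, lying, a bystander.
- seat_post: The bare seat post (see post_grip); origin at its lower end, in the collar's top.

How it is judged:
By the outcome, as a careful person would: the job done as asked, in the order asked, and still so for the second after the job is handed in, while the arm keeps its last pose, push and grip.
It also fails if it takes over 56 s, if anything falls off the work surface, if the arm or the gripper's body presses on something with over 40 N, if the wrist force passes 120 N, or if a joint passes its speed limit or range.

### The arm

A 7-joint arm with a two-finger parallel gripper is mounted at the origin on a cart in front of the work surface, level with it; the furniture and walls round the work are solid. World frame = base frame: x ahead of the robot, y to its left, z up, the work surface at z = 0. Lengths are in m, angles in rad, forces in N, time in s.
With the tool pointing down it reaches from about 0.35 to 0.9 m from the base axis. Payload 8.1 kg.
Tool frame: the origin (TCP) lies on the front face of the gripper's body, between the roots of the fingers; the fingertips stand 73 mm ahead of it and the grasp point (between the pads) lies 54 mm ahead of it; z points along the fingers, x is the direction in which the jaws open and shut, and the axes are right-handed (so a half turn about z gives the same grasp; the last joint's range is limited). The gripper opens to 85 mm and grips with 20 to 120 N. Pads are 22 mm wide; open, the fingers measure 114 mm over their backs; the gripper's body (76 mm by 85 mm) begins 54 mm behind the grasp point. The pads swing forward as they close: fully open they stand 13 mm farther back than shut.
Start: joints at [-1.427, 0.434, 0.025, 1.573, -0.012, 1.134, -0.075], TCP at [0.153, 0.606, 0.304] pointing down, gripper open.
Joint ranges: [-2.62, 2.62], [-0.44, 2.09], [-1.27, 1.32], [0.08, 2.57], [-1.32, 4.46], [0.12, 2], [-2.74, 2.74]. Speed limits (rad/s): [2.22, 2.22, 3.01, 3.01, 3.14, 3.14, 3.14].

### API

Orientations are given as a unit quaternion [x, y, z, w].
In Python, from cell import arm gives the robot as it stands. The module is installed in compiled form; this text tells all that it offers.
- The arm moves only by the tool servo_tool, never from a script. Its argument "increments" is a list of rows, each an object with "xyz": the shift along the tool's x, y, z in m, a list of three; "spin": the turn about the tool's z in rad; "claw": the opening, from -1 (shut) to 1 (fully open). In form: [{"xyz": [dx, dy, dz], "spin": spin, "claw": claw}, ...]. A call has 1 to 12 rows; each row is the pose to reach, as a shift and turn from the pose commanded when the call began, along the tool's axes at that moment; what a row does not reach only later rows make up. A row lasts 1/10 s, in which the tool goes at most 50 mm and 8.59 degrees, less where a joint would pass 70% of its speed; a pose out of reach is approached as far as the arm can. A call with a gripper value outside its range is refused whole. The fingers move at their own pace and stop on an object; the grip force is fixed at half the most. Time passes only in rows, so rows that repeat a pose let the fingers close. It gives the time, the measured TCP pose, the force and the opening at its end, in the units of the state.
- arm.get_obs(): the state, without advancing time (a new reading comes with each control period).
- arm.get_image(name): name is "side" or "top"; returns (picture, depth): 384x512x3 uint8, blue, green, red; 384x512 float32, m along the optical axis (not along the pixel's ray), 0 where there is no reading.
- arm.camera_params(name): a dict with "camera_matrix" (3x3 intrinsics, pixels), "pose" (4x4, takes a point from camera to world coordinates). Camera axes: x right, y down, z forward; pixel columns grow to the right and rows downward; lengths in m; the calibration is good to about 2 mm. A picture is of the moment at which its call begins. camera_params takes no time and is no camera call.
- arm.hand_in(): hands the job in, once; it reports no verdict.
The state is a dict: "time_s": time; "joint_positions": joint angles; "qvel": joint speeds; "tau": joint torques, N m; "eef_pos": TCP position; "eef_rot": TCP orientation; "contact_force": force on the tool from outside, world axes, zero at the start; "wrist_torque": the same for the moment, N m; "grip_width": opening from 0.0 (shut) to 1.0 (fully open).
Only numpy, scipy, OpenCV 4.12 (cv2) and the standard library are available. Lean on these libraries where they do the work, as an engineer would, in place of code of your own. Each camera call takes 0.05 s, during which the arm holds its last target.

## Working session

There is one attempt and no reset: what is moved stays moved. The work goes in short steps, Python scripts to look and compute and a tool call to move; the robot and the scene stay as the last step left them, time stands still between calls to the robot, and variables do not carry over. Pictures are saved under pics/ and viewed, and the job is handed in when it is done.

Besides the shell and the picture viewer there is one more tool, called in YAML: its name, and indented under it one key for each argument. servo_tool: Moves the arm, as the interface text tells. Its arguments: {"type":"object","properties":{"increments":{"type":"array"}},"required":["increments"]}

```bash
mkdir -p pics; ls
cat > h.py <<'E'
import numpy as np, cv2
from cell import arm
def snap(n,f):
    im,d=arm.get_image(n); cv2.imwrite(f'pics/{f}.png',im); np.savez(f'pics/{f}.npz',im=im,d=d); return im,d
def cam(n):
    p=arm.camera_params(n); return np.array(p['camera_matrix']),np.array(p['pose'])
def pt(n,d,u,v):
    K,T=cam(n); z=d[int(v),int(u)]; r=np.linalg.inv(K)@[u,v,1]; return (T@np.r_[r*z,1])[:3]
def proj(n,P):
    K,T=cam(n); c=np.linalg.inv(T)@np.r_[P,1]; q=K@c[:3]; return q[:2]/q[2]
E
python3 - <<'E'
from h import *
o=arm.get_obs(); print({k:np.round(v,3) for k,v in o.items()})
for n in ['side','top']:
    snap(n,n+'0'); K,T=cam(n); print(K.round(1),T.round(3))
E
```

```text
pics
{'time_s': np.float64(0.0), 'joint_positions': array([-1.427,  0.435,  0.025,  1.574, -0.012,  1.134, -0.075]), 'qvel': array([-0.   ,  0.002,  0.   , -0.001, -0.   , -0.001, -0.   ]), 'tau': array([-0.0000e+00, -6.7046e+01,  1.0250e+00, -3.1622e+01,  1.5000e-02,
        1.2000e-02,  0.0000e+00]), 'eef_pos': array([0.153, 0.606, 0.303]), 'eef_rot': array([ 0.789,  0.615, -0.001,  0.001]), 'contact_force': array([ 0.539,  0.764, -0.476]), 'wrist_torque': array([-0.056,  0.033, -0.006]), 'grip_width': np.float64(1.002)}
[[497.2   0.  262.3]
 [  0.  497.2 193.2]
 [  0.    0.    1. ]] [[ 0.969 -0.087  0.229  0.252]
 [-0.245 -0.35   0.904 -1.19 ]
 [ 0.002 -0.933 -0.361  0.674]
 [ 0.     0.     0.     1.   ]]
[[395.8   0.  255.2]
 [  0.  395.8 192.5]
 [  0.    0.    1. ]] [[ 1.00e-03 -9.86e-01  1.68e-01  4.33e-01]
 [-1.00e+00 -5.00e-03 -1.90e-02  7.70e-02]
 [ 2.00e-02 -1.68e-01 -9.86e-01  1.06e+00]
 [ 0.00e+00  0.00e+00  0.00e+00  1.00e+00]]
```

View pics/side0.png

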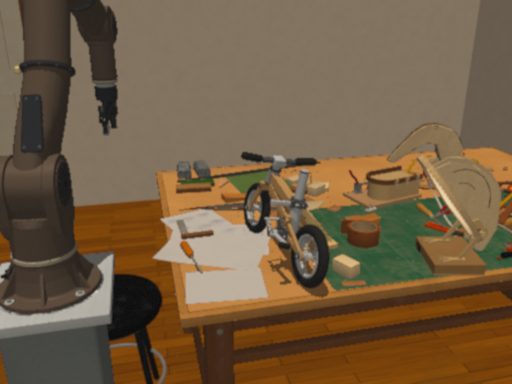

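View pics/top0.png

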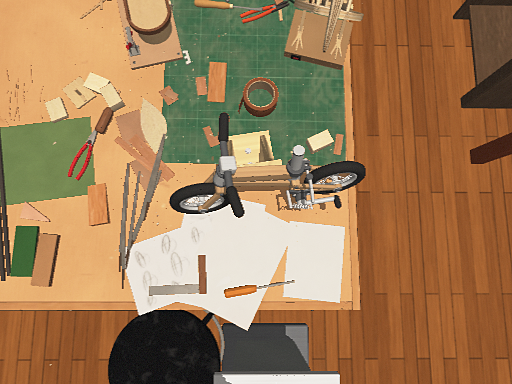

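Run:
```python
from h import *
im=np.load('pics/side0.npz')['im']; cv2.imwrite('pics/s0z.png',cv2.resize(im[145:295,230:340],None,fx=5,fy=4*1.0,interpolation=cv2.INTER_CUBIC))
im=np.load('pics/top0.npz')['im']; cv2.imwrite('pics/t0z.png',cv2.resize(im[105:225,165:375],None,fx=3.8,fy=3.8,interpolation=cv2.INTER_CUBIC))
```

```text
(no output)
```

View pics/s0z.png

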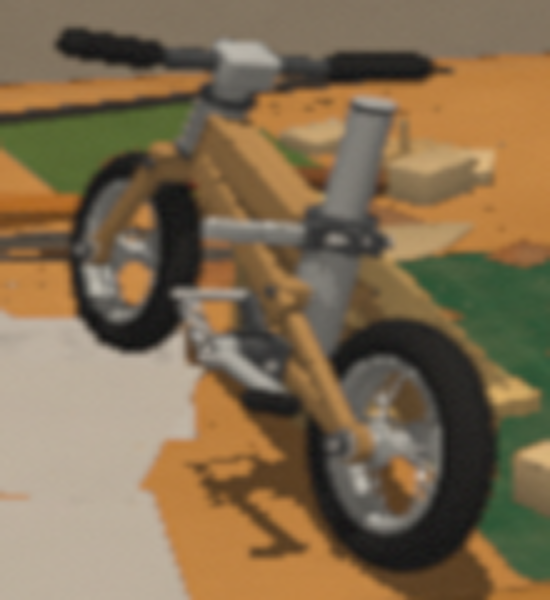

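View pics/t0z.png

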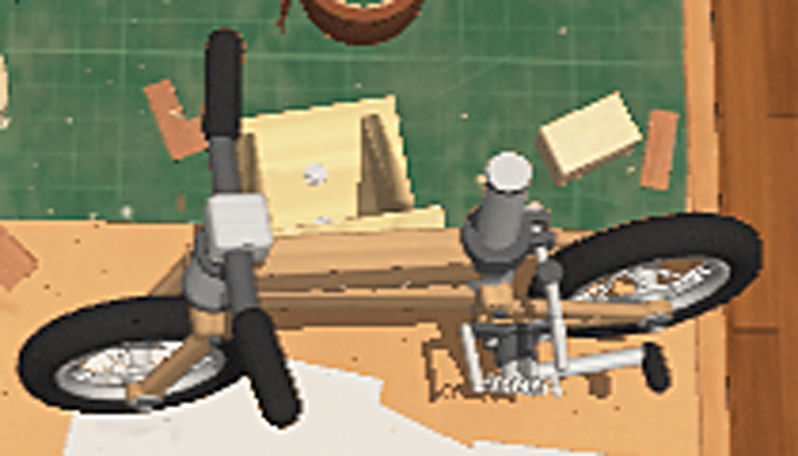

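```bash
cat >> h.py <<'E'
def ray(n,u,v):
    K,T=cam(n); r=T[:3,:3]@np.linalg.inv(K)@[u,v,1]; return T[:3,3],r/np.linalg.norm(r)
def tri(a,b):
    o1,d1=ray('top',*a); o2,d2=ray('side',*b)
    A=np.c_[d1,-d2]; s=np.linalg.lstsq(A,o2-o1,rcond=None)[0]
    p,q=o1+s[0]*d1,o2+s[1]*d2; return (p+q)/2,np.linalg.norm(p-q)
def tz(X,Y): return 165+(X+.5)/3.8-.5,105+(Y+.5)/3.8-.5
def sz(X,Y): return 230+(X+.5)/5-.5,145+(Y+.5)/4-.5
def plane_pt(n,u,v,h):
    o,d=ray(n,u,v); return o+d*(h-o[2])/d[2]
E
python3 - <<'E'
from h import *
for nm,a,b in [('post',(510,172),(375,105)),('tip',(561,368),(200,228)),('foot',(655,366),(270,402))]:
    print(nm,*tri(tz(*a),sz(*b)))
f=plane_pt('top',*tz(18,362),.0784); r=plane_pt('top',*tz(762,247),.0784); print(f,r,np.linalg.norm(f-r))
dt=np.load('pics/top0.npz')['d']; ds=np.load('pics/side0.npz')['d']
for X,Y in [(510,172),(561,362),(655,366)]: u,v=tz(X,Y); print(pt('top',dt,round(u),round(v)))
for X,Y in [(375,110),(375,160),(220,230),(270,402)]: u,v=sz(X,Y); print(pt('side',ds,round(u),round(v)))
from scipy.optimize import least_squares
obs=[('top',tz(510,172),(0,-55,272)),('side',sz(375,105),(0,-55,272)),('top',tz(18,362),(0,250,80)),('top',tz(762,247),(0,-250,80)),
('side',sz(200,228),(-86,-80,187)),('top',tz(561,368),(-86,-80,187))]
def B(p,X):
    x,y,w,t=p; Rz=cv2.Rodrigues(np.array([0,0,w]))[0];Ry=cv2.Rodrigues(np.array([0,t,0]))[0]
    # lateral tilt about y; tyre radius 14 rounding ignored
    return Rz@Ry@(np.array(X)/1000)+[x,y,0]
res=least_squares(lambda p:np.concatenate([proj(n,B(p,X))-np.array(o) for n,o,X in obs]),[.5,0,0,.2])
print(res.x,res.fun.reshape(-1,2).round(2))
p=res.x
for k,X in dict(post=(0,-55,272),grip=(0,-55,242),piv=(-31,-80,187),tip=(-86,-80,187),spiv=(-60,-66,100)).items(): print(k,B(p,X).round(4),proj('top',B(p,X)).round(1),proj('side',B(p,X)).round(1))
E
```

```text
post [ 0.65997415 -0.02904409  0.26267701] 0.0004521883478026856
tip [ 0.55869698 -0.06448737  0.20072557] 0.003196690331554734
foot [ 0.57413745 -0.13948478  0.11285781] 0.0014580957145187159
[0.58083768 0.27276614 0.0784    ] [ 0.6612343  -0.22251223  0.0784    ] 0.5017611780678762
[ 0.65888043 -0.02901031  0.26492882]
[ 0.56301048 -0.0637328   0.2043374 ]
[ 0.57326638 -0.13741248  0.12263945]
[ 0.65811016 -0.0384022   0.2628875 ]
[ 0.6583256  -0.04129968  0.22817492]
[ 0.56613445 -0.07342429  0.20219228]
[ 0.5713633  -0.14944857  0.11833538]
[0.606339   0.0218141  0.15281921 0.15655743] [[-1.    0.65]
 [-1.6  -2.42]
 [ 0.74  0.06]
 [ 0.49  1.67]
 [ 2.53  0.85]
 [ 0.19 -1.21]]
post [ 0.6566 -0.0261  0.2687] [297.8 150.5] [303.  168.5]
grip [ 0.652  -0.0268  0.239 ] [296.5 156.4] [301.1 179.4]
piv [ 0.6171 -0.0575  0.1895] [307.6 177.2] [291.3 202.5]
tip [ 0.5634 -0.0657  0.1981] [312.5 200.3] [272.1 202.5]
spiv [ 0.5732 -0.0501  0.1081] [300.  201.7] [273.9 231.6]
```

```bash
cat >> h.py <<'E'
def B(p,X):
    x,y,w,t=p; Rz=cv2.Rodrigues(np.array([0,0,w]))[0];Ry=cv2.Rodrigues(np.array([0,t,0]))[0]
    return Rz@(Ry@(np.array(X)/1000-[0,0,.014]))+[x,y,.014]
def tipX(a,r=55): return (-31-r*np.sin(a),-80+r*np.cos(a),187)
def footX(a,r=85,out=10):
    # leg in plane normal ~ x, splayed outward 0.2 as it hangs
    import numpy as np
    d=np.array([0,-np.cos(a),-np.sin(a)]); S=cv2.Rodrigues(np.array([0,0.2,0.]))[0]
    return tuple(np.array([-60,-66,100])+S@(r*d+np.array([-out,0,0])))
E
python3 - <<'E'
from h import *
from scipy.optimize import least_squares
obs=[('top',tz(510,172),(0,-55,272)),('side',sz(375,105),(0,-55,272)),('top',tz(18,362),(0,250,80)),('top',tz(762,247),(0,-250,80)),
('top',tz(655,366),'f'),('side',sz(270,402),'f'),
('side',sz(200,228),'l'),('top',tz(561,368),'l')]
def f(q):
    r=[]
    for n,o,X in obs:
        X=tipX(q[4]) if X=='l' else footX(q[5]) if X=='f' else X
        r.append(proj(n,B([*q[:3],q[3]],X))-np.array(o))
    r.append([(q[3]-.2)*100,0])
    return np.concatenate(r)
res=least_squares(f,[.6,0,.15,.2,1.5,0]);q=res.x
print(q.round(4),res.fun.reshape(-1,2).round(2))
p=q[:4]; np.save('pose.npy',q)
for k,X in dict(post=(0,-55,272),grip=(0,-55,242),piv=(-31,-80,187),tip=tipX(q[4]),tip0=tipX(0),spiv=(-60,-66,100),foot=footX(q[5]),f65=footX(.65),f1=footX(1.),f174=footX(1.74),bar=(0,150,300)).items(): print(k,B(p,X).round(4),proj('top',B(p,X)).round(1),proj('side',B(p,X)).round(1))
print('up',B([*p[:3],0],(0,-55,242)).round(4))
from scipy.spatial.transform import Rotation as R
M=R.from_quat(arm.get_obs()['eef_rot']).as_matrix();print(M.round(3))
E
```

```text
[0.604  0.0199 0.1537 0.1835 1.4997 0.0157] [[-0.54 -0.29]
 [-0.63 -1.99]
 [ 1.5   1.25]
 [ 1.26  2.67]
 [-1.    0.13]
 [ 0.25 -0.14]
 [ 2.3  -0.09]
 [-0.77 -1.34]
 [-1.65  0.  ]]
post [ 0.6589 -0.0272  0.2677] [298.3 149.6] [304.  168.9]
grip [ 0.6535 -0.0281  0.2382] [297.  155.8] [301.7 179.9]
piv [ 0.6173 -0.059   0.1898] [308.3 177.1] [291.6 202.6]
tip [ 0.5634 -0.0634  0.1998] [311.5 200.1] [271.9 201.5]
tip0 [ 0.6089 -0.0046  0.1898] [284.2 180.6] [282.5 195.4]
spiv [ 0.5713 -0.0519  0.1095] [300.8 202.4] [273.4 231.5]
foot [ 0.5747 -0.1374  0.112 ] [336.  201.1] [283.8 245. ]
f65 [ 0.5535 -0.1232  0.0655] [326.6 212. ] [273.9 259.9]
f1 [ 0.5427 -0.1028  0.0469] [317.5 217. ] [267.6 263.1]
f174 [ 0.529  -0.044   0.0355] [294.3 222.7] [257.  256.9]
bar [0.6326 0.1761 0.2952] [198.  157.9] [273.5 139.5]Traceback (most recent call last):
  File "<stdin>", line 17, in <module>
  File "h.py", line 22, in B
    x,y,w,t=p; Rz=cv2.Rodrigues(np.array([0,0,w]))[0];Ry=cv2.Rodrigues(np.array([0,t,0]))[0]
                                                         ~~~~~~~~~~~~~^^^^^^^^^^^^^^^^^^^
cv2.error: OpenCV(4.12.0) /io/opencv/modules/calib3d/src/calibration_base.cpp:151: error: (-210:Unsupported format or combination of formats) The matrices must have 32f or 64f data type in function 'Rodrigues'
```

```bash
cat >> h.py <<'E'
from scipy.spatial.transform import Rotation as R
q=np.load('pose.npy'); p=q[:4]
def tool():
    o=arm.get_obs(); return np.array(o['eef_pos']),R.from_quat(o['eef_rot']).as_matrix(),o
def rel(w):
    t,M,_=tool(); return (M.T@(np.array(w)-t)).round(4)
E
python3 - <<'E'
from h import *
print(rel([.42,-.13,.304]))
w=p[2]; bx=np.array([np.cos(w),np.sin(w),0]); by=np.array([-np.sin(w),np.cos(w),0])
t,M,_=tool(); print('spin',-np.arctan2(np.cross(M[:,0],by)[2],M[:,0]@by))
for a in [1.5,1.2,.9,.6,.3,0]:
    d=np.array([-np.sin(a),np.cos(a)]); n=np.array([-np.cos(a),-np.sin(a)])
    # contact corner offset from finger centre toward lever (-n)
    c=np.array([11*(a<1.45),14.5 if a>.05 else 0]); s=46
    tip=np.array([-31,-80])+s*d+n*3.5-c
    P=B(p,(*tip,187)); print(a,tip.round(1),P.round(4))
for a in [0,.2,.4,.65,.8,.9,1.0]: print(a,np.round(footX(a),1),B(p,footX(a)).round(4))
print(bx,by)
E
```

```text
[-6.481e-01  4.390e-01  2.000e-04]
spin -0.40058480730041546
1.5 [-77.1 -94.7] [ 0.5747 -0.0805  0.1982]
1.2 [-86.1 -81.1] [ 0.5639 -0.0683  0.1998]
0.9 [-80.2 -68.6] [ 0.5678 -0.0552  0.1987]
0.6 [-70.9 -58.5] [ 0.5753 -0.0437  0.197 ]
0.3 [-58.9 -51.6] [ 0.5858 -0.0351  0.1948]
0 [-45.5 -34. ] [ 0.5962 -0.0157  0.1924]
0 [ -69.8 -151.   102. ] [ 0.5752 -0.1373  0.1132]
0.2 [ -73.2 -149.3   85.4] [ 0.5687 -0.1366  0.0976]
0.4 [ -76.4 -144.3   69.5] [ 0.5619 -0.1326  0.0825]
0.65 [ -80.  -133.7   51.6] [ 0.5535 -0.1232  0.0655]
0.8 [ -81.9 -125.2   42.2] [ 0.5487 -0.1154  0.0567]
0.9 [ -83.  -118.8   36.7] [ 0.5456 -0.1094  0.0515]
1.0 [ -84.  -111.9   31.9] [ 0.5427 -0.1028  0.0469]
[0.98821038 0.15310207 0.        ] [-0.15310207  0.98821038  0.        ]
```

servo_tool:
  increments:
    - {"xyz":[-0.04,0.027,0],"spin":-0.1,"claw":-1}
    - {"xyz":[-0.08,0.054,0],"spin":-0.2,"claw":-1}
    - {"xyz":[-0.12,0.081,0],"spin":-0.3,"claw":-1}
    - {"xyz":[-0.16,0.108,0],"spin":-0.4,"claw":-1}
    - {"xyz":[-0.2,0.135,0],"spin":-0.4,"claw":-1}
    - {"xyz":[-0.24,0.162,0],"spin":-0.4,"claw":-1}
    - {"xyz":[-0.28,0.189,0],"spin":-0.4,"claw":-1}
    - {"xyz":[-0.32,0.216,0],"spin":-0.4,"claw":-1}
    - {"xyz":[-0.36,0.243,0],"spin":-0.4,"claw":-1}
    - {"xyz":[-0.4,0.27,0],"spin":-0.4,"claw":-1}
    - {"xyz":[-0.4,0.27,0],"spin":-0.4,"claw":-1}
    - {"xyz":[-0.4,0.27,0],"spin":-0.4,"claw":-1}

```text
time_s: 1.3
eef_pos: [0.3168, 0.1514, 0.3039]
eef_rot: [0.652, 0.758, 0.0, -0.0]
contact_force: [0.2, -0.2, 0.2]
grip_width: 0.001
```

Run:
```python
from h import *
t,M,o=tool(); print(t,M.round(3),o['time_s'],o['grip_width'],rel([.42,-.13,.304]), o['joint_positions'].round(2))
```

```text
[0.31684155 0.15136807 0.30392478] [[-0.15   0.989 -0.   ]
 [ 0.989  0.15   0.   ]
 [ 0.     0.    -1.   ]] 1.3 0.0005393050914665694 [-2.936e-01  5.990e-02 -2.000e-04] [-0.82 -0.04  0.22  2.18  0.01  1.    1.11]
```

Run:
```python
from h import *
print(rel([.560,-.118,.304]),rel([.560,-.118,.257]))
```

```text
[-3.027e-01  2.001e-01 -2.000e-04] [-0.3028  0.2001  0.0468]
```

servo_tool:
  increments:
    - {"xyz":[-0.05,0,0],"spin":0,"claw":-1}
    - {"xyz":[-0.1,0,0],"spin":0,"claw":-1}
    - {"xyz":[-0.15,0,0],"spin":0,"claw":-1}
    - {"xyz":[-0.2,0.02,0],"spin":0,"claw":-1}
    - {"xyz":[-0.25,0.06,0],"spin":0,"claw":-1}
    - {"xyz":[-0.29,0.09,0],"spin":0,"claw":-1}
    - {"xyz":[-0.303,0.13,0],"spin":0,"claw":-1}
    - {"xyz":[-0.303,0.165,0],"spin":0,"claw":-1}
    - {"xyz":[-0.303,0.2,0],"spin":0,"claw":-1}
    - {"xyz":[-0.303,0.2,0.02],"spin":0,"claw":-1}
    - {"xyz":[-0.303,0.2,0.047],"spin":0,"claw":-1}
    - {"xyz":[-0.303,0.2,0.047],"spin":0,"claw":-1}

```text
time_s: 2.5
eef_pos: [0.5596, -0.1143, 0.2532]
eef_rot: [0.65, 0.76, -0.002, -0.003]
contact_force: [-0.9, 0.3, -0.0]
grip_width: 0.001
```

Run:
```python
from h import *
t,M,o=tool(); print(t,o['time_s'],o['contact_force'])
a,_=snap('side','s1'); b,_=snap('top','t1')
cv2.imwrite('pics/z1.png',np.hstack([cv2.resize(a[125:275,225:325],None,fx=4,fy=4,interpolation=2),cv2.resize(b[125:275,265:365],None,fx=4,fy=4,interpolation=2)]))
for P in [[.5747,-.0805],[.5639,-.0683],[.5678,-.0552],[.5753,-.0437],[.5858,-.0351],[.5962,-.0157]]: print(rel(P+[.257]))
```

```text
[ 0.55964198 -0.1143095   0.25321679] 2.5 [-0.85462957  0.26786258 -0.01313529]
[ 0.0326  0.0191 -0.0003]
[ 0.0463  0.0103 -0.0003]
[ 0.0587  0.0162 -0.0003]
[ 0.0689  0.0254 -0.0003]
[ 0.0758  0.0371 -0.0003]
[ 0.0933  0.0503 -0.0003]
```

View pics/z1.png

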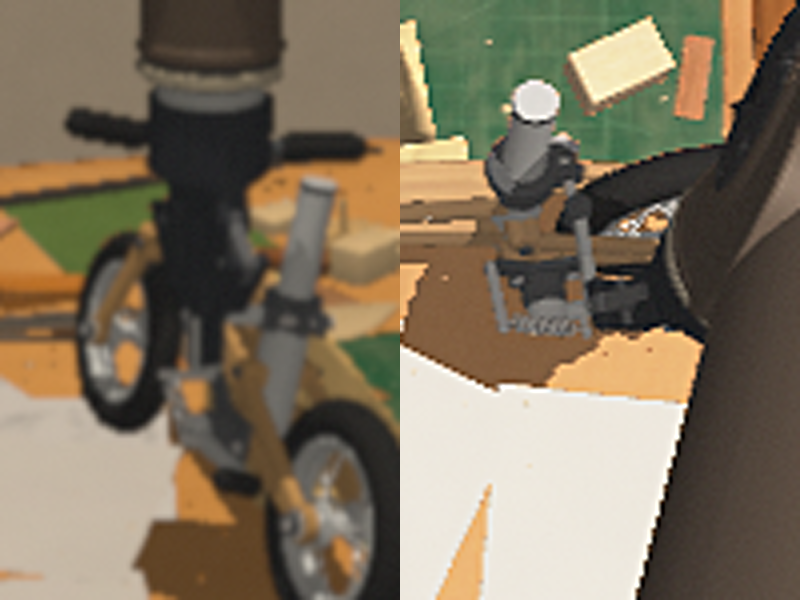

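servo_tool:
  increments:
    - {"xyz":[0.01,0.006,0],"spin":0,"claw":-1}
    - {"xyz":[0.018,0.01,0],"spin":0,"claw":-1}
    - {"xyz":[0.026,0.01,0],"spin":0,"claw":-1}
    - {"xyz":[0.033,0.01,0],"spin":0,"claw":-1}
    - {"xyz":[0.04,0.01,0],"spin":0,"claw":-1}
    - {"xyz":[0.047,0.0105,0],"spin":0,"claw":-1}
    - {"xyz":[0.053,0.013,0],"spin":0,"claw":-1}
    - {"xyz":[0.059,0.0165,0],"spin":0,"claw":-1}
    - {"xyz":[0.064,0.021,0],"spin":0,"claw":-1}
    - {"xyz":[0.069,0.026,0],"spin":0,"claw":-1}

```text
time_s: 3.6
eef_pos: [0.5756, -0.044, 0.2565]
eef_rot: [0.651, 0.759, -0.0, -0.001]
contact_force: [-2.8, -1.4, -2.1]
grip_width: -0.001
```

Run:
```python
from h import *
t,M,o=tool(); print(t,o['time_s'],o['contact_force'])
a,_=snap('side','s2'); b,_=snap('top','t2')
cv2.imwrite('pics/z2.png',np.hstack([cv2.resize(a[125:275,225:325],None,fx=4,fy=4,interpolation=2),cv2.resize(b[125:275,265:365],None,fx=4,fy=4,interpolation=2)]))
for P in [[.5678,-.0552],[.5753,-.0437],[.5858,-.0351],[.5962,-.0157]]: print(rel(P+[.257]))
```

```text
[ 0.57559203 -0.04404526  0.25652413] 3.6 [-2.80040167 -1.36075144 -2.09433534]
[-0.0104 -0.0102 -0.0004]
[-0.0002 -0.0011 -0.0004]
[ 0.0067  0.0106 -0.0005]
[ 0.0242  0.0239 -0.0004]
```

View pics/z2.png

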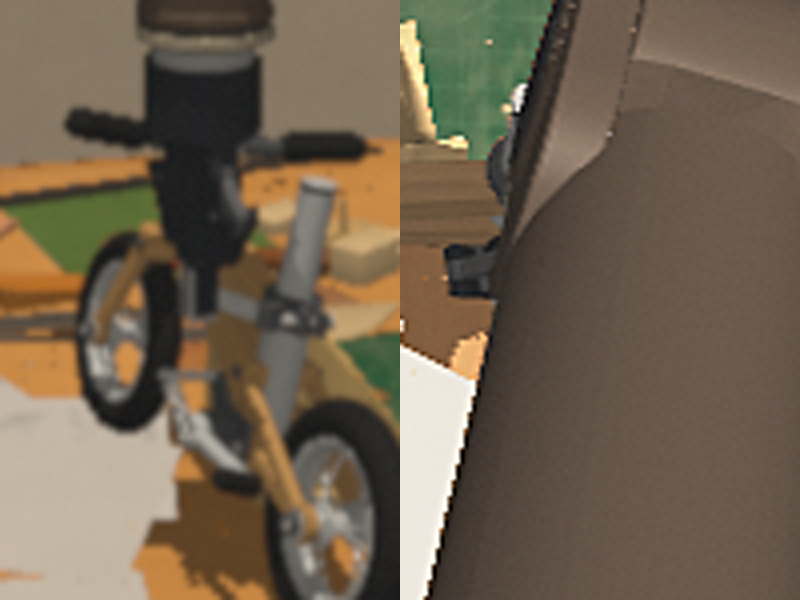

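servo_tool:
  increments:
    - {"xyz":[0.004,0.005,0],"spin":0,"claw":-1}
    - {"xyz":[0.008,0.01,0],"spin":0,"claw":-1}
    - {"xyz":[0.012,0.014,0],"spin":0,"claw":-1}
    - {"xyz":[0.016,0.018,0],"spin":0,"claw":-1}
    - {"xyz":[0.018,0.021,0],"spin":0,"claw":-1}
    - {"xyz":[0.018,0.023,0],"spin":0,"claw":-1}
    - {"xyz":[0.018,0.023,0],"spin":0,"claw":-1}

```text
time_s: 4.4
eef_pos: [0.5951, -0.023, 0.2567]
eef_rot: [0.651, 0.759, -0.001, -0.001]
contact_force: [-5.8, -0.3, 2.0]
grip_width: 0.003
```

servo_tool:
  increments:
    - {"xyz":[0,0.002,0],"spin":0,"claw":-1}
    - {"xyz":[0,0.003,0],"spin":0,"claw":-1}
    - {"xyz":[0,0.003,0],"spin":0,"claw":-1}

```text
time_s: 4.7
eef_pos: [0.5961, -0.0231, 0.2564]
eef_rot: [0.651, 0.759, -0.002, -0.003]
contact_force: [-13.8, -0.9, 7.4]
grip_width: 0.001
```

Run:
```python
from h import *
t,M,o=tool(); print(t,o['time_s'],o['contact_force'])
a,_=snap('side','s3')
cv2.imwrite('pics/z3.png',np.hstack([cv2.resize(a[125:275,225:325],None,fx=4,fy=4,interpolation=2)]))
```

```text
[ 0.59614636 -0.02306854  0.2564308 ] 4.7 [-13.78823168  -0.86963681   7.42263048]
```

View pics/z3.png

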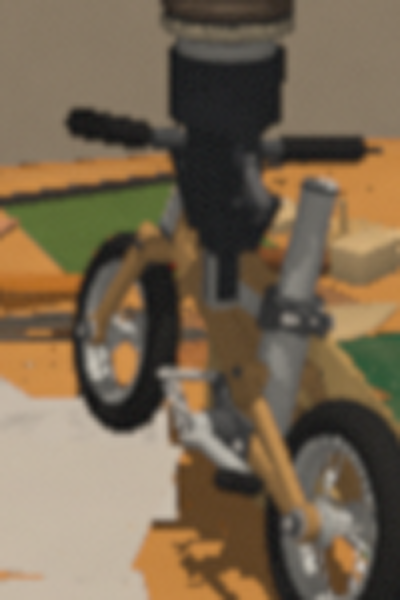

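servo_tool:
  increments:
    - {"xyz":[0,-0.006,0],"spin":0,"claw":-1}
    - {"xyz":[0,-0.02,0],"spin":0,"claw":-1}
    - {"xyz":[-0.03,-0.06,0],"spin":0,"claw":-1}
    - {"xyz":[-0.07,-0.1,0],"spin":0,"claw":-1}
    - {"xyz":[-0.11,-0.12,0],"spin":0,"claw":-1}
    - {"xyz":[-0.11,-0.12,0],"spin":0,"claw":-1}

```text
time_s: 5.35
eef_pos: [0.4945, -0.1564, 0.2582]
eef_rot: [0.654, 0.756, -0.0, 0.002]
contact_force: [-0.1, 0.1, 0.3]
grip_width: 0.004
```

Run:
```python
from h import *
t,M,o=tool(); print(t,o['time_s'],o['contact_force'])
a,_=snap('side','s4'); b,_=snap('top','t4')
cv2.imwrite('pics/z4.png',np.hstack([cv2.resize(a[125:275,225:325],None,fx=4,fy=4,interpolation=2),cv2.resize(b[125:275,265:365],None,fx=4,fy=4,interpolation=2)]))
for n in ['top','side']:print(n,[proj(n,B(p,X)).round(1) for X in [(-31,-80,187),tipX(0),footX(0.016),(0,-55,272)]])
```

```text
[ 0.49452273 -0.156439    0.25815067] 5.35 [-0.08490709  0.08956447  0.26772685]
top [array([308.3, 177.1]), array([284.2, 180.6]), array([336. , 201.1]), array([298.3, 149.6])]
side [array([291.6, 202.6]), array([282.5, 195.4]), array([283.8, 245. ]), array([304. , 168.9])]
```

View pics/z4.png

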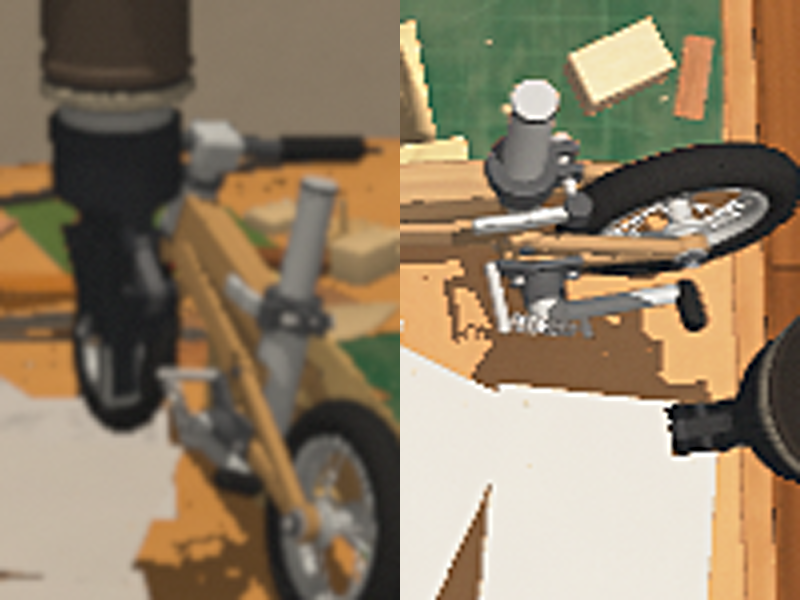

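Run:
```python
from h import *
print('pedal',tri((288.5,199),(271,218)))
d=np.load('pics/top0.npz')['d']
for u,v in [(288,191),(290,204),(300,206),(311,207),(337,201),(312,192)]: print(u,v,pt('top',d,u,v).round(3))
f0=np.array([.5735,-.1385,.112]); base=B(p,footX(.016))
for a in [0,.1,.2,.3,.4,.5,.6,.7,.8,.9]:
    P=f0+B(p,footX(a))-base+np.array([-.004,0,.008+.073]); print(a,P.round(4),rel(P))
```

```text
pedal (array([ 0.57470191, -0.01925657,  0.13405684]), np.float64(0.0022987913412810456))
288 191 [ 0.595 -0.018  0.135]
290 204 [ 0.563 -0.022  0.142]
300 206 [ 0.56  -0.047  0.132]
311 207 [ 0.559 -0.075  0.116]
337 201 [ 0.573 -0.137  0.123]
312 192 [ 0.581 -0.064  0.204]
0 [ 0.57   -0.1384  0.1943] [0.0016 0.0737 0.0635]
0.1 [ 0.5668 -0.1385  0.1864] [0.002  0.0705 0.0713]
0.2 [ 0.5635 -0.1377  0.1786] [0.0032 0.0674 0.0791]
0.3 [ 0.5601 -0.1361  0.171 ] [0.0053 0.0643 0.0867]
0.4 [ 0.5567 -0.1337  0.1636] [0.0082 0.0612 0.0941]
0.5 [ 0.5533 -0.1305  0.1565] [0.0119 0.0584 0.1012]
0.6 [ 0.55   -0.1265  0.1498] [0.0164 0.0556 0.1079]
0.7 [ 0.5467 -0.1218  0.1435] [0.0215 0.053  0.1142]
0.8 [ 0.5435 -0.1164  0.1377] [0.0273 0.0507 0.1199]
0.9 [ 0.5405 -0.1105  0.1325] [0.0336 0.0486 0.1251]
```

servo_tool:
  increments:
    - {"xyz":[-0.004,0.035,0.01],"spin":0,"claw":-1}
    - {"xyz":[-0.004,0.07,0.03],"spin":0,"claw":-1}
    - {"xyz":[-0.004,0.07,0.048],"spin":0,"claw":-1}
    - {"xyz":[-0.004,0.07,0.056],"spin":0,"claw":-1}
    - {"xyz":[-0.004,0.07,0.06],"spin":0,"claw":-1}
    - {"xyz":[-0.004,0.07,0.064],"spin":0,"claw":-1}
    - {"xyz":[-0.004,0.07,0.068],"spin":0,"claw":-1}

```text
time_s: 6.15
eef_pos: [0.5667, -0.1432, 0.1895]
eef_rot: [0.651, 0.759, 0.0, 0.0]
contact_force: [-2.1, -0.5, 2.5]
grip_width: 0.002
```

Run:
```python
from h import *
t,M,o=tool(); print(t,o['time_s'],o['contact_force'])
a,_=snap('side','s5')
cv2.imwrite('pics/z5.png',np.hstack([cv2.resize(a[125:275,225:325],None,fx=4,fy=4,interpolation=2)]))
```

```text
[ 0.5666919  -0.14318508  0.18954479] 6.15 [-2.10384194 -0.49027921  2.53395702]
```

View pics/z5.png

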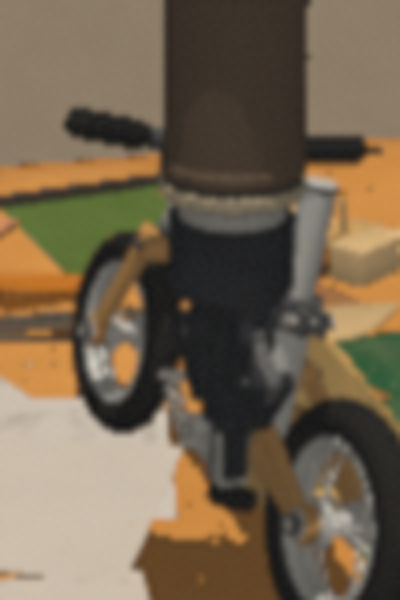

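servo_tool:
  increments:
    - {"xyz":[0.001,-0.002,0.005],"spin":0,"claw":-1}
    - {"xyz":[0.001,-0.004,0.011],"spin":0,"claw":-1}
    - {"xyz":[0.002,-0.006,0.015],"spin":0,"claw":-1}
    - {"xyz":[0.003,-0.007,0.019],"spin":0,"claw":-1}
    - {"xyz":[0.005,-0.009,0.023],"spin":0,"claw":-1}
    - {"xyz":[0.006,-0.01,0.027],"spin":0,"claw":-1}
    - {"xyz":[0.008,-0.012,0.03],"spin":0,"claw":-1}
    - {"xyz":[0.01,-0.013,0.034],"spin":0,"claw":-1}

```text
time_s: 7.0
eef_pos: [0.5522, -0.1351, 0.1546]
eef_rot: [0.651, 0.759, -0.0, -0.0]
contact_force: [-1.0, 0.3, 1.0]
grip_width: -0.002
```

servo_tool:
  increments:
    - {"xyz":[0.002,-0.001,0.004],"spin":0,"claw":-1}
    - {"xyz":[0.005,-0.002,0.008],"spin":0,"claw":-1}
    - {"xyz":[0.007,-0.004,0.011],"spin":0,"claw":-1}
    - {"xyz":[0.01,-0.005,0.014],"spin":0,"claw":-1}
    - {"xyz":[0.012,-0.006,0.017],"spin":0,"claw":-1}

```text
time_s: 7.5
eef_pos: [0.5445, -0.124, 0.1377]
eef_rot: [0.651, 0.759, 0.0, -0.0]
contact_force: [0.0, -0.1, -1.2]
grip_width: -0.0
```

Run:
```python
from h import *
t,M,o=tool(); print(t,o['time_s'],o['contact_force'])
a,_=snap('side','s6'); b,_=snap('top','t6')
cv2.imwrite('pics/z6.png',np.hstack([cv2.resize(a[125:275,225:325],None,fx=4,fy=4,interpolation=2),cv2.resize(b[125:275,265:365],None,fx=4,fy=4,interpolation=2)]))
```

```text
[ 0.54449634 -0.12395218  0.13766514] 7.5 [ 1.04536052e-03 -8.53143409e-02 -1.19023375e+00]
```

View pics/z6.png

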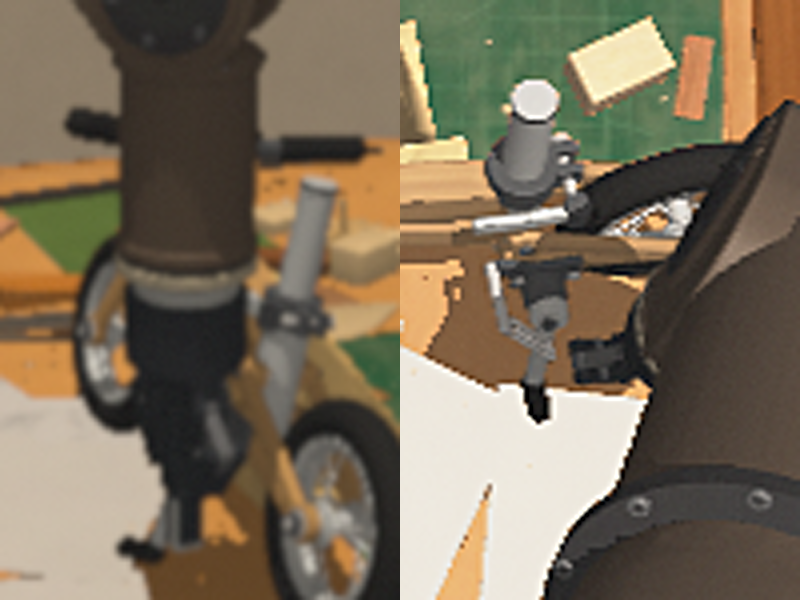

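servo_tool:
  increments:
    - {"xyz":[-0.01,0,-0.02],"spin":0,"claw":-1}
    - {"xyz":[-0.02,-0.01,-0.06],"spin":0,"claw":-1}
    - {"xyz":[-0.04,-0.05,-0.1],"spin":0,"claw":-1}
    - {"xyz":[-0.06,-0.09,-0.14],"spin":0,"claw":-1}
    - {"xyz":[-0.07,-0.12,-0.17],"spin":0,"claw":-1}
    - {"xyz":[-0.07,-0.14,-0.2],"spin":0,"claw":1}
    - {"xyz":[-0.07,-0.14,-0.2],"spin":0,"claw":1}

```text
time_s: 8.3
eef_pos: [0.4147, -0.2185, 0.3426]
eef_rot: [0.653, 0.757, 0.002, 0.003]
contact_force: [0.2, 0.1, -0.0]
grip_width: 0.331
```

Run:
```python
from h import *
t,M,o=tool(); print(t,o['time_s'],o['contact_force'])
a,da=snap('side','s7'); b,db=snap('top','t7')
cv2.imwrite('pics/z7.png',np.hstack([cv2.resize(a[125:275,225:325],None,fx=4,fy=4,interpolation=2),cv2.resize(b[125:275,265:365],None,fx=4,fy=4,interpolation=2)]))
```

```text
[ 0.41470215 -0.21851604  0.34255459] 8.3 [ 0.20878238  0.13624091 -0.01856594]
```

View pics/z7.png

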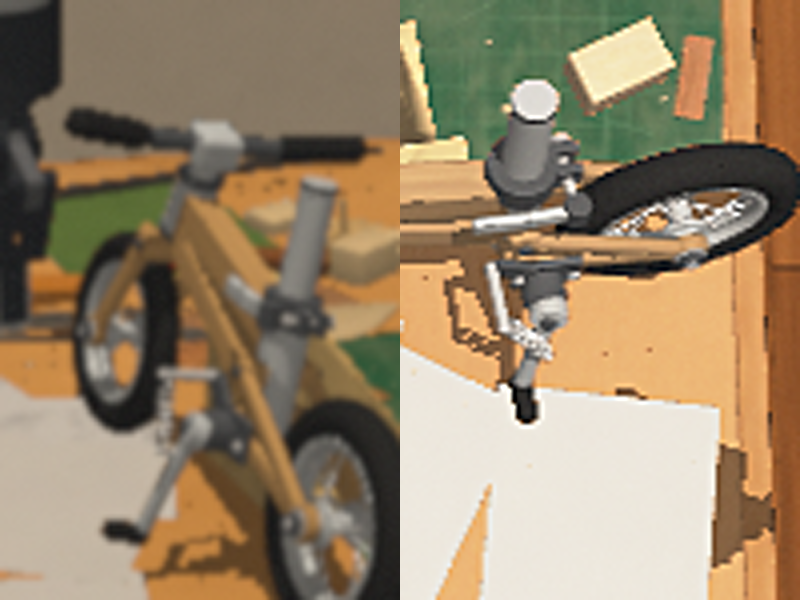

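Run:
```python
from h import *
F,e=tri((296.2,225.5),(255.5,258)); print(F,e)
for a in [1.4,1.5,1.6,1.74,1.8]: print(a,B(p,footX(a)).round(4))
print(rel([.654,-.0285,.3746]),rel([.654,-.0285,.294]))
```

```text
[ 0.52254513 -0.04907528  0.03574749] 0.001972046421162894
1.4 [ 0.5334 -0.0724  0.0356]
1.5 [ 0.5317 -0.0641  0.0346]
1.6 [ 0.5303 -0.0558  0.0345]
1.74 [ 0.529  -0.044   0.0355]
1.8 [ 0.5286 -0.039   0.0365]
[ 0.1484  0.2628 -0.0347] [0.1484 0.2625 0.0459]
```

servo_tool:
  increments:
    - {"xyz":[0,0,-0.035],"spin":0,"claw":1}
    - {"xyz":[0.03,0.04,-0.035],"spin":0,"claw":1}
    - {"xyz":[0.06,0.08,-0.035],"spin":0,"claw":1}
    - {"xyz":[0.09,0.12,-0.035],"spin":0,"claw":1}
    - {"xyz":[0.11,0.16,-0.035],"spin":0,"claw":1}
    - {"xyz":[0.13,0.2,-0.035],"spin":0,"claw":1}
    - {"xyz":[0.148,0.235,-0.035],"spin":0,"claw":1}
    - {"xyz":[0.148,0.263,-0.035],"spin":0,"claw":1}
    - {"xyz":[0.148,0.263,-0.035],"spin":0,"claw":1}
    - {"xyz":[0.148,0.263,-0.035],"spin":0,"claw":1}

```text
time_s: 9.4
eef_pos: [0.6545, -0.0278, 0.3704]
eef_rot: [0.651, 0.759, -0.002, -0.001]
contact_force: [0.3, -1.1, -0.6]
grip_width: 0.998
```

Run:
```python
from h import *
t,M,o=tool(); print(t,o['time_s'],o['contact_force'],o['grip_width'])
a,da=snap('side','s8')
cv2.imwrite('pics/z8.png',np.hstack([cv2.resize(a[75:225,225:385],None,fx=4,fy=4,interpolation=2)]))
print(rel([.654,-.0285,.294]))
```

```text
[ 0.65447657 -0.02782254  0.37043864] 9.4 [ 0.27715509 -1.09378329 -0.57435306] 0.9979729255939592
[0.     0.0003 0.0773]
```

View pics/z8.png

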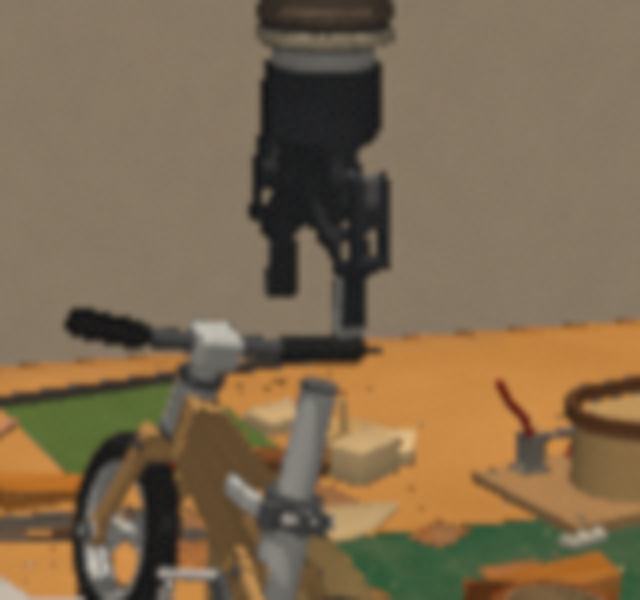

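servo_tool:
  increments:
    - {"xyz":[0,0,0.025],"spin":0,"claw":1}
    - {"xyz":[0,0,0.05],"spin":0,"claw":1}
    - {"xyz":[0,0,0.068],"spin":0,"claw":1}
    - {"xyz":[0,0,0.077],"spin":0,"claw":1}
    - {"xyz":[0,0,0.077],"spin":0,"claw":1}

```text
time_s: 9.95
eef_pos: [0.6533, -0.0286, 0.295]
eef_rot: [0.651, 0.759, -0.001, -0.001]
contact_force: [0.2, 0.1, 0.4]
grip_width: 0.996
```

Run:
```python
from h import *
t,M,o=tool(); print(t,o['time_s'],o['contact_force'],o['grip_width'])
a,da=snap('side','s9');b,db=snap('top','t9')
cv2.imwrite('pics/z9.png',np.hstack([cv2.resize(a[125:275,225:325],None,fx=4,fy=4,interpolation=2),cv2.resize(b[125:275,265:365],None,fx=4,fy=4,interpolation=2)]))
```

```text
[ 0.65326374 -0.02860311  0.29497698] 9.95 [0.21158891 0.12208575 0.36468545] 0.9959333757584614
```

View pics/z9.png

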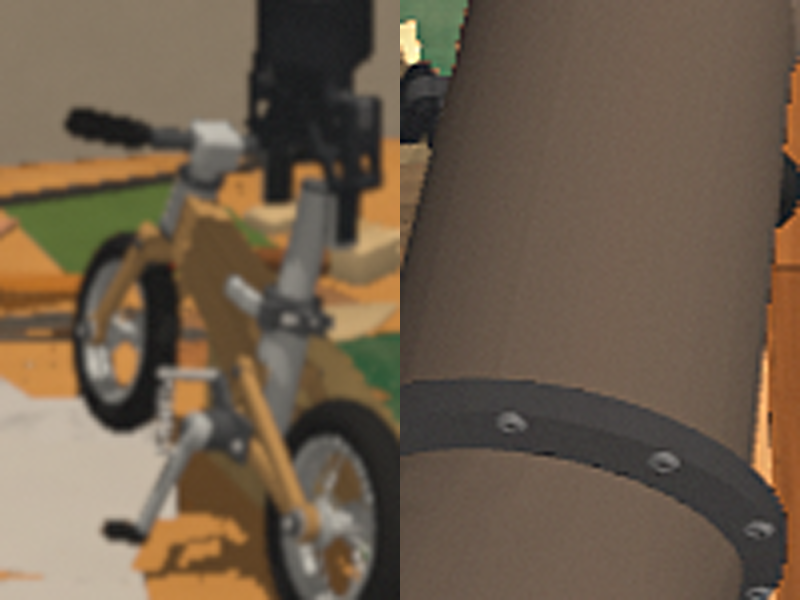

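servo_tool:
  increments:
    - {"xyz":[0,0,0],"spin":0,"claw":-0.2}
    - {"xyz":[0,0,0],"spin":0,"claw":-0.3}
    - {"xyz":[0,0,0],"spin":0,"claw":-0.4}
    - {"xyz":[0,0,0],"spin":0,"claw":-0.6}
    - {"xyz":[0,0,0],"spin":0,"claw":-1}
    - {"xyz":[0,0,0],"spin":0,"claw":-1}
    - {"xyz":[0,0,0],"spin":0,"claw":-1}
    - {"xyz":[0,0,0],"spin":0,"claw":-1}

```text
time_s: 10.85
eef_pos: [0.6546, -0.0288, 0.2965]
eef_rot: [0.651, 0.759, 0.0, 0.001]
contact_force: [0.4, -1.8, 4.8]
grip_width: 0.279
```

Run:
```python
from h import *
t,M,o=tool(); print(t,o['time_s'],o['contact_force'],o['wrist_torque'],o['grip_width'])
u=B([p[0]-.0026,p[1],p[2],0.],(0,-55,242)); g=B(p,(0,-55,242)); print(g,u,g-u)
for th in np.linspace(p[3],0,8):
    c=[p[0]-.014*(p[3]-th)*np.cos(p[2]),p[1]-.014*(p[3]-th)*np.sin(p[2]),p[2],th]; print(round(th,3),(M.T@(B(c,(0,-55,242))-g)).round(4))
```

```text
[ 0.65460533 -0.0288124   0.29646609] 10.85 [ 0.38914468 -1.80067903  4.76092903] [-0.59895811 -0.01117225  0.10699655] 0.2788816322788412
[ 0.65352279 -0.02805388  0.23817311] [ 0.60981492 -0.03442267  0.242     ] [ 0.04370787  0.00636879 -0.00382689]
0.183 [0. 0. 0.]
0.157 [-0.     -0.0063 -0.001 ]
0.131 [-0.     -0.0125 -0.0019]
0.105 [-0.     -0.0188 -0.0026]
0.079 [-0.     -0.0252 -0.0032]
0.052 [-0.     -0.0315 -0.0035]
0.026 [-0.     -0.0378 -0.0038]
0.0 [-0.     -0.0442 -0.0039]
```

servo_tool:
  increments:
    - {"xyz":[0,-0.003,-0.0005],"spin":0,"claw":-1}
    - {"xyz":[0,-0.006,-0.001],"spin":0,"claw":-1}
    - {"xyz":[0,-0.009,-0.0015],"spin":0,"claw":-1}
    - {"xyz":[0,-0.0125,-0.002],"spin":0,"claw":-1}
    - {"xyz":[0,-0.0155,-0.0023],"spin":0,"claw":-1}
    - {"xyz":[0,-0.019,-0.0026],"spin":0,"claw":-1}
    - {"xyz":[0,-0.022,-0.0029],"spin":0,"claw":-1}
    - {"xyz":[0,-0.025,-0.0032],"spin":0,"claw":-1}
    - {"xyz":[0,-0.025,-0.0032],"spin":0,"claw":-1}
    - {"xyz":[0,-0.025,-0.0032],"spin":0,"claw":-1}

```text
time_s: 11.85
eef_pos: [0.6289, -0.0317, 0.2985]
eef_rot: [0.651, 0.759, -0.0, -0.001]
contact_force: [0.9, 0.2, -7.3]
grip_width: 0.272
```

Run:
```python
from h import *
t,M,o=tool(); print(t,o['time_s'],o['contact_force'],o['wrist_torque'],o['grip_width'])
a,da=snap('side','s10')
cv2.imwrite('pics/z10.png',np.hstack([cv2.resize(a[125:295,225:345],None,fx=3.5,fy=3.5,interpolation=2)]))
```

```text
[ 0.62894494 -0.03171695  0.2984542 ] 11.85 [ 0.86382333  0.1895704  -7.31851533] [ 0.02507084 -0.26246298 -0.05669493] 0.2720028374731657
```

View pics/z10.png

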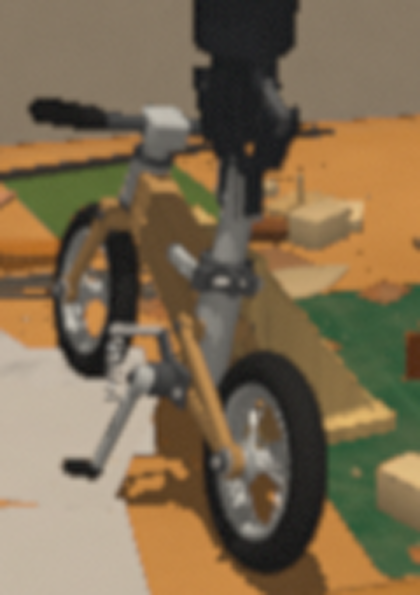

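servo_tool:
  increments:
    - {"xyz":[0,0,0.001],"spin":0,"claw":-1}
    - {"xyz":[0,0,0.001],"spin":0,"claw":-1}

```text
time_s: 12.1
eef_pos: [0.6295, -0.0321, 0.2979]
eef_rot: [0.651, 0.759, -0.0, -0.0]
contact_force: [0.3, -0.1, -6.4]
grip_width: 0.275
```

servo_tool:
  increments:
    - {"xyz":[0,0,0.001],"spin":0,"claw":-1}
    - {"xyz":[0,0,0.002],"spin":0,"claw":-1}
    - {"xyz":[0,0,0.002],"spin":0,"claw":-1}

```text
time_s: 12.4
eef_pos: [0.6305, -0.032, 0.2976]
eef_rot: [0.651, 0.759, 0.001, 0.001]
contact_force: [0.5, 0.9, 5.6]
grip_width: 0.274
```

servo_tool:
  increments:
    - {"xyz":[0,-0.003,-0.001],"spin":0,"claw":-1}
    - {"xyz":[0,-0.006,-0.0011],"spin":0,"claw":-1}
    - {"xyz":[0,-0.009,-0.0012],"spin":0,"claw":-1}
    - {"xyz":[0,-0.012,-0.0013],"spin":0,"claw":-1}
    - {"xyz":[0,-0.014,-0.0014],"spin":0,"claw":-1}
    - {"xyz":[0,-0.014,-0.0014],"spin":0,"claw":-1}
    - {"xyz":[0,-0.014,-0.0014],"spin":0,"claw":-1}

```text
time_s: 13.1
eef_pos: [0.6174, -0.0338, 0.2994]
eef_rot: [0.651, 0.759, 0.002, 0.002]
contact_force: [4.2, 2.7, 7.2]
grip_width: 0.274
```

Run:
```python
from h import *
t,M,o=tool(); print(t,o['time_s'],o['contact_force'],o['wrist_torque'],o['grip_width'])
a,da=snap('side','s11');b,db=snap('top','t11')
cv2.imwrite('pics/z11.png',np.hstack([cv2.resize(a[125:295,225:345],None,fx=3.5,fy=3.5,interpolation=2)]))
```

```text
[ 0.61741803 -0.03380092  0.29937481] 13.1 [4.21821847 2.67235263 7.21518082] [ 0.95920895 -1.45491213 -0.192519  ] 0.27366116497474424
```

View pics/z11.png

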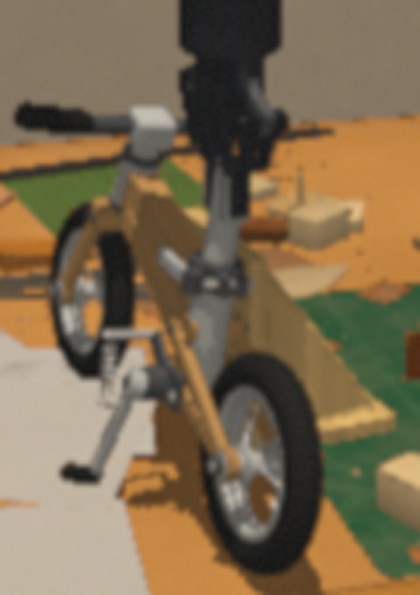

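View pics/t11.png

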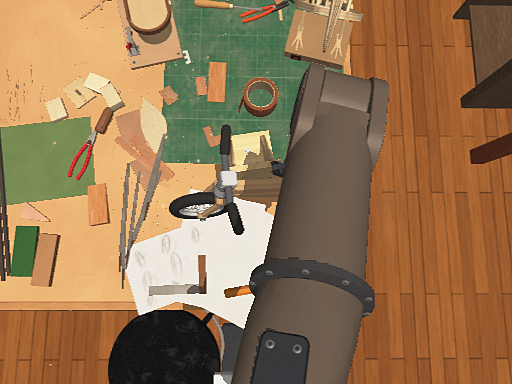

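```bash
cat >> h.py <<'E'
def stem(f):
    z=np.load(f'pics/{f}.npz'); im,d=z['im'],z['d']; hsv=cv2.cvtColor(im,cv2.COLOR_BGR2HSV)
    m=((hsv[...,1]<25)&(hsv[...,2]>170)).astype(np.uint8); m[:,:215]=0; m[:,242:]=0; m[:150]=0; m[196:]=0
    n,l,s,c=cv2.connectedComponentsWithStats(m); 
    best=[(s[i,4],i) for i in range(1,n)]; best.sort(); i=best[-1][1]
    P=np.median([pt('top',d,u,v) for v,u in zip(*np.where(l==i))],axis=0); return s[i],c[i],P
def tiltpred(th,Xb):
    c=[p[0]-.014*(p[3]-th)*np.cos(p[2]),p[1]-.014*(p[3]-th)*np.sin(p[2]),p[2],th]; return B(c,Xb)
E
python3 - <<'E'
from h import *
for f in ['top0','t4','t7','t9','t11']: print(f,*stem(f))
P0=stem('t7')[2]; Rz=cv2.Rodrigues(np.array([0,0,p[2]]))[0];Ry=cv2.Rodrigues(np.array([0,p[3],0]))[0]
Xb=((Rz@Ry).T@(P0-np.array([p[0],p[1],.014]))+[0,0,.014])*1000; print(Xb)
for th in [.18,.1,.05,.025,0.,-.025]: P=tiltpred(th,Xb); print(th,P.round(4),proj('top',P).round(1))
E
```

```text
top0 [220 156  17  15 203] [227.7044335 162.5320197] [0.63224564 0.11884521 0.25948252]
t4 [219 156  18  15 204] [227.55392157 162.99019608] [0.63122784 0.11871693 0.25923642]
t7 [220 156  17  15 201] [227.52736318 163.00995025] [0.63165148 0.11885168 0.25924706]
t9 [220 156  17  15 205] [227.5902439  163.07804878] [0.63135661 0.11871587 0.25917755]
t11 [221 171  17  15 214] [228.78504673 177.55140187] [0.6002582  0.11599003 0.26231776]
[ -2.98156252  93.52214714 262.8804457 ]
0.18 [0.6308 0.1187 0.2594] [227.9 163.4]
0.1 [0.6101 0.1155 0.2619] [229.2 172.8]
0.05 [0.5972 0.1135 0.2627] [230.1 178.9]
0.025 [0.5907 0.1125 0.2629] [230.6 182. ]
0.0 [0.5842 0.1115 0.2629] [231.  185.1]
-0.025 [0.5777 0.1105 0.2627] [231.5 188.3]
```

Run:
```python
from h import *
a=np.load('pics/t9.npz')['im'];b=np.load('pics/t11.npz')['im']
A=cv2.resize(a[120:240,160:260],None,fx=4,fy=4,interpolation=2);Bb=cv2.resize(b[120:240,160:260],None,fx=4,fy=4,interpolation=2)
cv2.imwrite('pics/cmpT.png',np.hstack([A,Bb]))
a=np.load('pics/s9.npz')['im'];b=np.load('pics/s11.npz')['im']
A=cv2.resize(a[165:290,235:335],None,fx=4,fy=4,interpolation=2);Bb=cv2.resize(b[165:290,235:335],None,fx=4,fy=4,interpolation=2)
cv2.imwrite('pics/cmpS.png',np.hstack([A,Bb]))
```

```text
(no output)
```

View pics/cmpT.png

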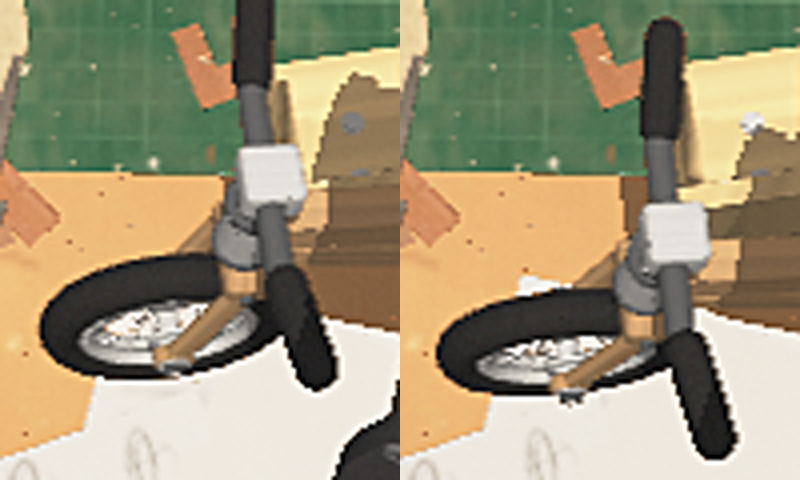

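View pics/cmpS.png

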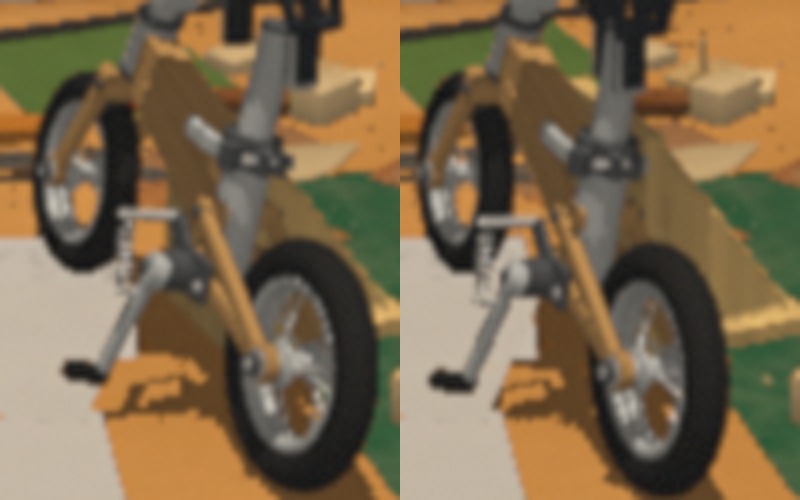

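```bash
cat >> h.py <<'E'
def tyres(fs,ft):
    im=np.load(f'pics/{fs}.npz')['im']; 
    m=(im.max(2)<60).astype(np.uint8); m[:190]=0;m[:,:270]=0; m[:,340:]=0
    n,l,s,c=cv2.connectedComponentsWithStats(m); k=max(range(1,n),key=lambda i:s[i,1]+s[i,3])
    ys,xs=np.where(l==k); b=ys.max(); out=[]
    for r in range(3): out.append((b-r,xs[ys==b-r].mean().round(1)))
    print(fs,'rear bottom',out, plane_pt('side',out[1][1],b+.5,0).round(4), 'right extreme',xs.max(),ys[xs==xs.max()].mean(),'left',xs[ys>235].min())
    im=np.load(f'pics/{ft}.npz')['im']; m=(im.max(2)<60).astype(np.uint8); m[:,245:]=0;m[:165]=0;m[225:]=0;m[:,:160]=0;m[:190,222:]=0
    n,l,s,c=cv2.connectedComponentsWithStats(m); k=1+np.argmax(s[1:,4]); ys,xs=np.where(l==k)
    print(ft,'front left ext',xs.min(),ys[xs<=xs.min()+1].mean(),'bbox',s[k])
E
python3 - <<'E'
from h import *
for a,b in [('side0','top0'),('s4','t4'),('s9','t9'),('s10','t9'),('s11','t11')]: tyres(a,b)
E
```

```text
side0 rear bottom [(np.int64(347), np.float64(275.0)), (np.int64(346), np.float64(276.2)), (np.int64(345), np.float64(277.7))] [ 0.4905 -0.3722  0.    ] right extreme 339 335.5 left 270
top0 front left ext 170 200.61111111111111 bbox [170 182  45  32 656]
s4 rear bottom [(np.int64(345), np.float64(270.0)), (np.int64(344), np.float64(nan)), (np.int64(343), np.float64(nan))] [nan nan nan] right extreme 270 345.0 left 270
t4 front left ext 170 202.0 bbox [170 183  45  32 650]
s9 rear bottom [(np.int64(345), np.float64(270.0)), (np.int64(344), np.float64(nan)), (np.int64(343), np.float64(nan))] [nan nan nan] right extreme 270 345.0 left 270
t9 front left ext 170 201.66666666666666 bbox [170 183  45  32 650]
s10 rear bottom [(np.int64(345), np.float64(270.0)), (np.int64(344), np.float64(nan)), (np.int64(343), np.float64(nan))] [nan nan nan] right extreme 270 345.0 left 270
t9 front left ext 170 201.66666666666666 bbox [170 183  45  32 650]
s11 rear bottom [(np.int64(345), np.float64(270.5)), (np.int64(344), np.float64(nan)), (np.int64(343), np.float64(nan))] [nan nan nan] right extreme 271 345.0 left 270
t11 front left ext 169 207.5 bbox [169 192  46  27 623]h.py:49: RuntimeWarning: Mean of empty slice.
  for r in range(3): out.append((b-r,xs[ys==b-r].mean().round(1)))
  ret = ret.dtype.type(ret / rcount)
```

```bash
python3 - <<'E'
s=open('h.py').read(); s=s.replace("m[:190]=0;m[:,:270]=0; m[:,340:]=0","m[:218]=0;m[290:]=0;m[:,:285]=0; m[:,340:]=0").replace("key=lambda i:s[i,1]+s[i,3]","key=lambda i:s[i,4]"); open('h.py','w').write(s)
E
python3 - <<'E'
from h import *
for a,b in [('side0','top0'),('s4','t4'),('s9','t9'),('s10','t9'),('s11','t11')]: tyres(a,b)
im=np.load('pics/s11.npz')['im']
for th in [.19,.13,.06,0]: print(th,proj('side',tiltpred(th,(0,-170,0))))
E
```

```text
side0 rear bottom [(np.int64(287), np.float64(310.5)), (np.int64(286), np.float64(310.0)), (np.int64(285), np.float64(310.5))] [ 0.6362 -0.1686  0.    ] right extreme 329 259.0 left 291
top0 front left ext 170 200.61111111111111 bbox [170 182  45  32 656]
s4 rear bottom [(np.int64(287), np.float64(310.5)), (np.int64(286), np.float64(310.5)), (np.int64(285), np.float64(310.5))] [ 0.6375 -0.1689  0.    ] right extreme 328 257.0 left 291
t4 front left ext 170 202.0 bbox [170 183  45  32 650]
s9 rear bottom [(np.int64(287), np.float64(310.5)), (np.int64(286), np.float64(310.5)), (np.int64(285), np.float64(310.5))] [ 0.6375 -0.1689  0.    ] right extreme 328 257.0 left 291
t9 front left ext 170 201.66666666666666 bbox [170 183  45  32 650]
s10 rear bottom [(np.int64(288), np.float64(301.0)), (np.int64(287), np.float64(301.0)), (np.int64(286), np.float64(301.0))] [ 0.6127 -0.1675  0.    ] right extreme 317 257.5 left 285
t9 front left ext 170 201.66666666666666 bbox [170 183  45  32 650]
s11 rear bottom [(np.int64(288), np.float64(301.0)), (np.int64(287), np.float64(301.0)), (np.int64(286)
[... 259 characters left out ...]
l last):
  File "<stdin>", line 4, in <module>
  File "h.py", line 43, in tiltpred
    c=[p[0]-.014*(p[3]-th)*np.cos(p[2]),p[1]-.014*(p[3]-th)*np.sin(p[2]),p[2],th]; return B(c,Xb)
                                                                                          ~^^^^^^
  File "h.py", line 22, in B
    x,y,w,t=p; Rz=cv2.Rodrigues(np.array([0,0,w]))[0];Ry=cv2.Rodrigues(np.array([0,t,0]))[0]
                                                         ~~~~~~~~~~~~~^^^^^^^^^^^^^^^^^^^
cv2.error: OpenCV(4.12.0) /io/opencv/modules/calib3d/src/calibration_base.cpp:151: error: (-210:Unsupported format or combination of formats) The matrices must have 32f or 64f data type in function 'Rodrigues'
```

```bash
sed -i 's/x,y,w,t=p; Rz/x,y,w,t=map(float,p); Rz/' h.py
cat >> h.py <<'E'
def torus(c,yc):
    out=[]
    for f in np.linspace(0,2*np.pi,180):
        for g in np.linspace(0,2*np.pi,24):
            r=66+14*np.cos(g); out.append(B(c,(14*np.sin(g),yc+r*np.sin(f),80-r*np.cos(f))))
    return np.array(out)
def projm(n,P):
    K,T=cam(n); C=(np.c_[P,np.ones(len(P))]@np.linalg.inv(T).T)[:,:3]@K.T; return C[:,:2]/C[:,2:]
def pred(c):
    U=projm('side',torus(c,-170)); i=U[:,1].argmax(); print('rear: bottom',U[i].round(1),'right',U[U[:,0].argmax()].round(1),'left',U[U[:,0].argmin()].round(1))
    U=projm('top',torus(c,170)); i=U[:,0].argmin(); print('front: leftext',U[i].round(1),'top',U[U[:,1].argmin()].round(1),'bot',U[U[:,1].argmax()].round(1))
    U=projm('top',torus(c,-170)); i=U[:,0].argmax(); print('rear top view: rightext',U[i].round(1),'top',U[U[:,1].argmin()].round(1))
E
python3 - <<'E'
from h import *
def roll(th,p=p): return [p[0]-.014*(p[3]-th)*np.cos(p[2]),p[1]-.014*(p[3]-th)*np.sin(p[2]),p[2],th]
for th in [.195,.1,.06,0]: print(th); pred(roll(th))
E
```

```text
0.195
rear: bottom [312.5 287.8] right [330.8 257.1] left [292.3 254.3]
front: leftext [170.1 198.3] top [209.3 179.7] bot [194.5 210.7]
rear top view: rightext [367.5 170.3] top [349.3 159.1]
0.1
rear: bottom [312.2 287.9] right [327.4 261.2] left [290.5 250.1]
front: leftext [170.5 202.2] top [212.4 185. ] bot [191.7 211.6]
rear top view: rightext [368.4 173.6] top [352.5 164.4]
0.06
rear: bottom [310.6 288. ] right [326.  263.3] left [289.6 248.5]
front: leftext [170.6 203.7] top [214.6 187.2] bot [189.3 212. ]
rear top view: rightext [368.7 175.2] top [353.6 166.6]
0
rear: bottom [310.4 288.1] right [324.  266.4] left [288.1 246.3]
front: leftext [170.9 206. ] top [218.5 190.5] bot [185.  212.7]
rear top view: rightext [369.2 177.6] top [356.5 169.9]
```

servo_tool:
  increments:
    - {"xyz":[0,0,-0.001],"spin":0,"claw":-1}
    - {"xyz":[0,0,-0.0025],"spin":0,"claw":-1}
    - {"xyz":[0,0,-0.0025],"spin":0,"claw":-1}

```text
time_s: 13.5
eef_pos: [0.6151, -0.0345, 0.2995]
eef_rot: [0.651, 0.759, -0.0, -0.001]
contact_force: [1.3, 0.8, -2.7]
grip_width: 0.278
```

servo_tool:
  increments:
    - {"xyz":[0,0,-0.001],"spin":0,"claw":-1}
    - {"xyz":[0,0,-0.0015],"spin":0,"claw":-1}
    - {"xyz":[0,0.002,-0.0015],"spin":0,"claw":-1}
    - {"xyz":[0,0.004,-0.0015],"spin":0,"claw":-1}

```text
time_s: 13.9
eef_pos: [0.6193, -0.034, 0.3009]
eef_rot: [0.651, 0.759, -0.001, -0.0]
contact_force: [-0.0, -0.2, -8.6]
grip_width: 0.273
```

Run:
```python
from h import *
snap('side','s12');snap('top','t12'); tyres('s12','t12'); print(*stem('t12'))
t,M,o=tool(); print(t,o['time_s'],o['contact_force'],o['wrist_torque'])
```

```text
s12 rear bottom [(np.int64(288), np.float64(301.5)), (np.int64(287), np.float64(301.5)), (np.int64(286), np.float64(301.5))] [ 0.6139 -0.1678  0.    ] right extreme 317 261.0 left 285
t12 front left ext 170 206.5625 bbox [170 191  45  27 616]
[221 170  16  15 212] [228.63679245 176.45754717] [0.60285225 0.11607722 0.26332903]
[ 0.61981963 -0.03378562  0.3010855 ] 14.0 [ 0.21820969 -0.22716736 -9.81044913] [-0.50286715 -0.28925002 -0.06711541]
```

servo_tool:
  increments:
    - {"xyz":[0,0.002,0.0006],"spin":0,"claw":-1}
    - {"xyz":[0,0.004,0.0006],"spin":0,"claw":-1}
    - {"xyz":[0,0.006,0.0006],"spin":0,"claw":-1}
    - {"xyz":[0,0.008,0.0006],"spin":0,"claw":-1}
    - {"xyz":[0,0.008,0.0006],"spin":0,"claw":-1}

```text
time_s: 14.5
eef_pos: [0.628, -0.0324, 0.3009]
eef_rot: [0.651, 0.759, 0.0, 0.0]
contact_force: [1.2, 0.2, -8.8]
grip_width: 0.279
```

Run:
```python
from h import *
snap('side','s13');snap('top','t13'); tyres('s13','t13'); print(*stem('t13'))
t,M,o=tool(); print(t,o['time_s'],o['contact_force'],o['wrist_torque'])
```

```text
s13 rear bottom [(np.int64(287), np.float64(304.5)), (np.int64(286), np.float64(305.0)), (np.int64(285), np.float64(305.0))] [ 0.624  -0.1655  0.    ] right extreme 320 259.88235294117646 left 286
t13 front left ext 169 202.91666666666666 bbox [169 188  46  27 621]
[220 166  17  15 218] [228.16055046 172.79816514] [0.60983834 0.11794419 0.26294805]
[ 0.62767694 -0.03255474  0.30089653] 14.6 [ 0.30880959  0.42408784 -9.55646694] [-0.39301792 -0.31976417 -0.01943706]
```

servo_tool:
  increments:
    - {"xyz":[0,0.001,0],"spin":-0.015,"claw":-1}
    - {"xyz":[0,0.002,0],"spin":-0.03,"claw":-1}
    - {"xyz":[0,0.003,0],"spin":-0.045,"claw":-1}
    - {"xyz":[0,0.003,0],"spin":-0.06,"claw":-1}
    - {"xyz":[0,0.003,0],"spin":-0.06,"claw":-1}

```text
time_s: 15.1
eef_pos: [0.6305, -0.0322, 0.3009]
eef_rot: [0.628, 0.779, 0.0, -0.0]
contact_force: [-0.4, -0.4, -9.2]
grip_width: 0.282
```

Run:
```python
from h import *
snap('side','s14');snap('top','t14'); tyres('s14','t14'); print(*stem('t14'))
t,M,o=tool(); print(t,o['time_s'],o['contact_force'],o['wrist_torque'])
for X in [(0,-250,80),(0,250,80)]: print(tiltpred(.07,X))
a=np.load('pics/s9.npz')['im'];b=np.load('pics/s14.npz')['im']
A=cv2.resize(a[165:290,235:335],None,fx=4,fy=4,interpolation=2);Bb=cv2.resize(b[165:290,235:335],None,fx=4,fy=4,interpolation=2)
cv2.imwrite('pics/cmpS2.png',np.hstack([A,Bb]))
```

```text
s14 rear bottom [(np.int64(286), np.float64(309.0)), (np.int64(285), np.float64(309.0)), (np.int64(284), np.float64(309.0))] [ 0.6354 -0.1635  0.    ] right extreme 325 258.93333333333334 left 288
t14 front left ext 170 209.42857142857142 bbox [170 192  46  28 621]
[221 168  17  16 215] [228.53953488 175.66976744] [0.60392005 0.11765081 0.26308596]
[ 0.63045499 -0.03219664  0.30089757] 15.2 [-0.07414702 -0.13793921 -8.94173079] [-0.44089538 -0.19529241  0.07681591]
[ 0.64526168 -0.22666017  0.07983837]
[0.56871065 0.26744502 0.07983837]
```

View pics/cmpS2.png

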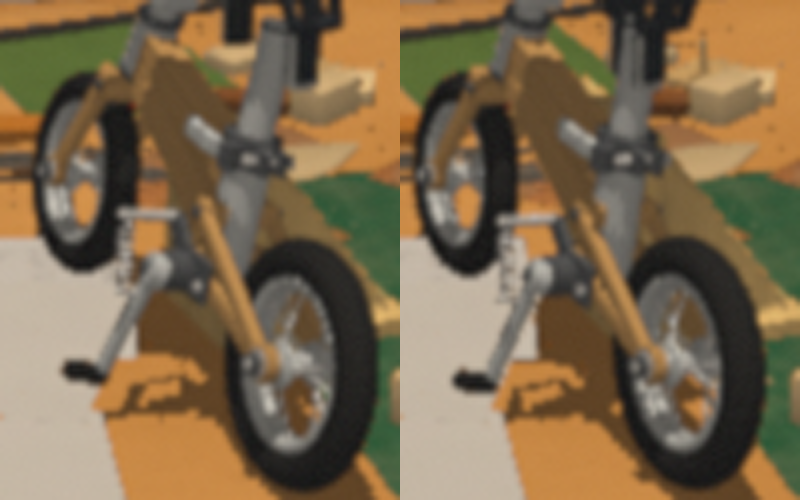

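servo_tool:
  increments:
    - {"xyz":[0,0,0],"spin":0.01,"claw":-1}
    - {"xyz":[0,0,0],"spin":0.02,"claw":-1}
    - {"xyz":[0,0,0.0006],"spin":0.02,"claw":-1}
    - {"xyz":[0,0,0.0012],"spin":0.02,"claw":-1}
    - {"xyz":[0,0,0.0018],"spin":0.02,"claw":-1}
    - {"xyz":[0,0,0.0018],"spin":0.02,"claw":-1}

```text
time_s: 15.8
eef_pos: [0.631, -0.0328, 0.2997]
eef_rot: [0.636, 0.772, 0.0, 0.001]
contact_force: [1.2, -3.7, -3.1]
grip_width: 0.275
```

Run:
```python
from h import *
snap('side','s15');snap('top','t15'); tyres('s15','t15'); print(*stem('t15'))
t,M,o=tool(); print(t,o['time_s'],o['contact_force'],o['wrist_torque'])
```

```text
s15 rear bottom [(np.int64(287), np.float64(308.0)), (np.int64(286), np.float64(307.5)), (np.int64(285), np.float64(308.0))] [ 0.6301 -0.1671  0.    ] right extreme 324 261.0 left 288
t15 front left ext 170 206.92857142857142 bbox [170 190  46  28 628]
[221 167  17  15 216] [228.77777778 174.05092593] [0.60719798 0.11600425 0.26207418]
[ 0.630896   -0.03266826  0.299691  ] 15.9 [ 1.39016787 -4.15693789 -1.5216523 ] [-0.50065532 -0.34679525 -0.06766573]
```

servo_tool:
  increments:
    - {"xyz":[0,0,0.0006],"spin":0,"claw":-1}
    - {"xyz":[0,0,0.0012],"spin":0,"claw":-1}
    - {"xyz":[0,-0.0015,0.0012],"spin":0,"claw":-1}
    - {"xyz":[0,-0.003,0.0011],"spin":0,"claw":-1}
    - {"xyz":[0,-0.0045,0.001],"spin":0,"claw":-1}
    - {"xyz":[0,-0.006,0.001],"spin":0,"claw":-1}

```text
time_s: 16.5
eef_pos: [0.6264, -0.0334, 0.2999]
eef_rot: [0.636, 0.772, 0.002, 0.002]
contact_force: [4.0, -2.8, 4.8]
grip_width: 0.277
```

Run:
```python
from h import *
snap('side','s16');snap('top','t16'); tyres('s16','t16'); print(*stem('t16'))
t,M,o=tool(); print(t,o['time_s'],o['contact_force'],o['wrist_torque'])
```

```text
s16 rear bottom [(np.int64(287), np.float64(307.5)), (np.int64(286), np.float64(307.5)), (np.int64(285), np.float64(307.5))] [ 0.6301 -0.1671  0.    ] right extreme 323 260.94117647058823 left 287
t16 front left ext 170 207.5 bbox [170 191  46  27 620]
[221 169  17  16 220] [229.02727273 176.09090909] [0.60284538 0.11578568 0.26278884]
[ 0.62631655 -0.03335695  0.29990084] 16.6 [ 3.93018365 -3.21414717  5.72569696] [-0.28102074 -1.48821649 -0.09518671]
```

servo_tool:
  increments:
    - {"xyz":[0,-0.002,0],"spin":0,"claw":-1}
    - {"xyz":[0,-0.004,-0.0001],"spin":0,"claw":-1}
    - {"xyz":[0,-0.006,-0.0002],"spin":0,"claw":-1}
    - {"xyz":[0,-0.008,-0.0003],"spin":0,"claw":-1}
    - {"xyz":[0,-0.01,-0.0004],"spin":0,"claw":-1}
    - {"xyz":[0,-0.01,-0.0004],"spin":0,"claw":-1}

```text
time_s: 17.2
eef_pos: [0.6166, -0.0351, 0.3006]
eef_rot: [0.635, 0.772, 0.002, 0.002]
contact_force: [3.2, -2.2, 7.7]
grip_width: 0.276
```

Run:
```python
from h import *
snap('side','s17');snap('top','t17'); tyres('s17','t17'); print(*stem('t17'))
t,M,o=tool(); print(t,o['time_s'],o['contact_force'],o['wrist_torque'])
```

```text
s17 rear bottom [(np.int64(287), np.float64(307.5)), (np.int64(286), np.float64(307.5)), (np.int64(285), np.float64(307.5))] [ 0.6301 -0.1671  0.    ] right extreme 322 261.8888888888889 left 287
t17 front left ext 170 209.0 bbox [170 193  47  25 604]
[222 173  17  16 223] [229.71748879 180.67713004] [0.59291452 0.1137615  0.26340972]
[ 0.61676345 -0.03505916  0.30053794] 17.3 [ 3.57517535 -1.53947646  7.55172254] [-0.31472079 -1.3973524   0.02747976]
```

```bash
cat >> h.py <<'E'
def bar(f):
    z=np.load(f'pics/{f}.npz'); im,d=z['im'],z['d']; m=(im.max(2)<60)
    K,T=cam('top'); res=[]
    v,u=np.where(m&(d>0)); P=(np.linalg.inv(K)@np.vstack([u,v,np.ones(len(u))]))*d[v,u]; P=(T[:3,:3]@P).T+T[:3,3]
    k=(P[:,2]>.18)&(P[:,2]<.36)&(u>210)&(u<250)&(v>100)&(v<245); P=P[k]
    w=p[2]; X=P[:,0]*np.cos(w)+P[:,1]*np.sin(w); 
    mid=stem(f)[2]; mx=mid[0]*np.cos(w)+mid[1]*np.sin(w)
    out=[]
    for s in (X>mx+.03, X<mx-.03):
        Q=P[s]; Xs=X[s]
        # ridge: upper points within slices
        g=[(Xs[(Xs>=a)&(Xs<a+.008)].mean(),np.percentile(Q[(Xs>=a)&(Xs<a+.008),2],80)) for a in np.arange(Xs.min(),Xs.max(),.008) if ((Xs>=a)&(Xs<a+.008)).sum()>3]
        out.append((len(Q),Xs.min(),Xs.max(),np.array(g)))
    R_,L_=out; r,l=R_[3].mean(0),L_[3].mean(0)
    re,le=[R_[2],R_[3][-1,1]],[L_[1],L_[3][0,1]]
    print(f,'n',R_[0],L_[0],'R',r.round(4),'L',l.round(4),'tilt mean',round(np.arctan2(l[1]-r[1],r[0]-l[0]),4),'ends',np.round(re+le,4),round(np.arctan2(le[1]-re[1],re[0]-le[0]),4))
E
python3 - <<'E'
from h import *
for f in ['top0','t4','t7','t15','t16','t17']: bar(f)
E
```

```text
top0 n 252 316 R [0.727  0.2471] L [0.5615 0.281 ] tilt mean 0.202 ends [0.7595 0.2448 0.5258 0.2876] 0.181
t4 n 246 313 R [0.7269 0.2463] L [0.5579 0.2825] tilt mean 0.2107 ends [0.7591 0.2446 0.5259 0.2884] 0.1858
t7 n 245 312 R [0.727  0.2462] L [0.5576 0.2827] tilt mean 0.212 ends [0.7587 0.243  0.5256 0.2884] 0.1921
t15 n 270 330 R [0.7031 0.2555] L [0.5351 0.2779] tilt mean 0.133 ends [0.7362 0.2552 0.4994 0.2834] 0.1183
t16 n 279 329 R [0.6988 0.2575] L [0.5309 0.277 ] tilt mean 0.116 ends [0.7319 0.2577 0.4952 0.2825] 0.1044
t17 n 275 334 R [0.6888 0.2617] L [0.5197 0.2749] tilt mean 0.0775 ends [0.723  0.2625 0.4839 0.2776] 0.0631
```

servo_tool:
  increments:
    - {"xyz":[0,-0.002,0],"spin":0,"claw":-1}
    - {"xyz":[0,-0.004,0],"spin":0,"claw":-1}
    - {"xyz":[0,-0.006,-0.0001],"spin":0,"claw":-1}
    - {"xyz":[0,-0.008,-0.0002],"spin":0,"claw":-1}
    - {"xyz":[0,-0.01,-0.0002],"spin":0,"claw":-1}
    - {"xyz":[0,-0.012,-0.0002],"spin":0,"claw":-1}
    - {"xyz":[0,-0.012,-0.0002],"spin":0,"claw":-1}

```text
time_s: 18.0
eef_pos: [0.6045, -0.0373, 0.3008]
eef_rot: [0.635, 0.772, 0.002, 0.002]
contact_force: [1.6, -1.8, 9.9]
grip_width: 0.28
```

Run:
```python
from h import *
snap('side','s18');snap('top','t18'); tyres('s18','t18'); print(*stem('t18')); bar('t18')
t,M,o=tool(); print(t,o['time_s'],o['contact_force'],o['wrist_torque'])
a=np.load('pics/s18.npz')['im']
cv2.imwrite('pics/z18.png',cv2.resize(a[125:295,225:345],None,fx=3.5,fy=3.5,interpolation=2))
```

```text
s18 rear bottom [(np.int64(287), np.float64(307.0)), (np.int64(286), np.float64(307.0)), (np.int64(285), np.float64(307.0))] [ 0.6289 -0.1667  0.    ] right extreme 320 263.93333333333334 left 286
t18 front left ext 170 211.0 bbox [170 196  47  23 594]
[223 179  17  16 229] [230.83406114 186.46724891] [0.58144188 0.11150849 0.26429123]
t18 n 302 336 R [0.6799 0.2666] L [0.5075 0.2713] tilt mean 0.0273 ends [0.7098 0.2672 0.4718 0.2737] 0.027
[ 0.60456614 -0.03731496  0.3007215 ] 18.1 [ 2.66651929 -1.23730532 10.90299055] [-0.36567852 -0.6857916   0.12886505]
```

View pics/z18.png

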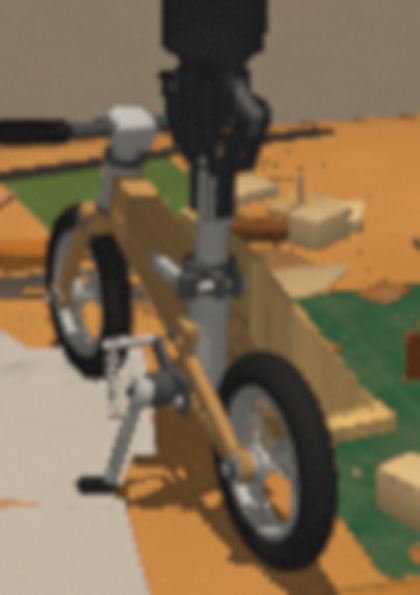

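servo_tool:
  increments:
    - {"xyz":[0,-0.001,-0.0002],"spin":0,"claw":-1}
    - {"xyz":[0,-0.0025,-0.0004],"spin":0,"claw":-1}
    - {"xyz":[0,-0.004,-0.0006],"spin":0,"claw":-1}
    - {"xyz":[0,-0.005,-0.0007],"spin":0,"claw":-1}
    - {"xyz":[0,-0.005,-0.0007],"spin":0,"claw":-1}
    - {"xyz":[0,-0.005,-0.0007],"spin":0,"claw":-1}

```text
time_s: 18.7
eef_pos: [0.5993, -0.0382, 0.3008]
eef_rot: [0.635, 0.772, 0.001, 0.001]
contact_force: [1.6, -2.0, 6.5]
grip_width: 0.272
```

Run:
```python
from h import *
snap('side','s19');snap('top','t19'); tyres('s19','t19'); print(*stem('t19')); bar('t19')
t,M,o=tool(); print(t,o['time_s'],o['contact_force'],o['wrist_torque'])
a=np.load('pics/s19.npz')['im']; c=a[180:245,262:312]
cv2.imwrite('pics/z19.png',cv2.resize(c,None,fx=9,fy=9,interpolation=2))
A=proj('side',np.r_[t[:2],.05]);C=proj('side',np.r_[t[:2],.25]); print('vertical line',A,C)
A=proj('side',B(p,(0,-55,50)));C=proj('side',B(p,(0,-55,250))); print('init',A,C)
```

```text
s19 rear bottom [(np.int64(287), np.float64(307.0)), (np.int64(286), np.float64(306.5)), (np.int64(285), np.float64(306.5))] [ 0.6277 -0.1664  0.    ] right extreme 319 264.5 left 286
t19 front left ext 170 211.5 bbox [170 197  47  23 583]
[223 181  17  15 213] [231.1314554  188.44600939] [0.57717732 0.11127737 0.26472481]
t19 n 303 320 R [0.6714 0.2684] L [0.5028 0.2701] tilt mean 0.0101 ends [0.7048 0.2706 0.4709 0.2739] 0.0143
[ 0.59932203 -0.03823683  0.30076715] 18.8 [ 2.36093537 -1.81606521  7.14325026] [-0.37026135 -0.83803512  0.15150564]
vertical line [281.77348285 248.20402243] [283.02198809 178.51363344]
init [288.17532673 246.80084236] [302.33582365 176.95181681]
```

View pics/z19.png

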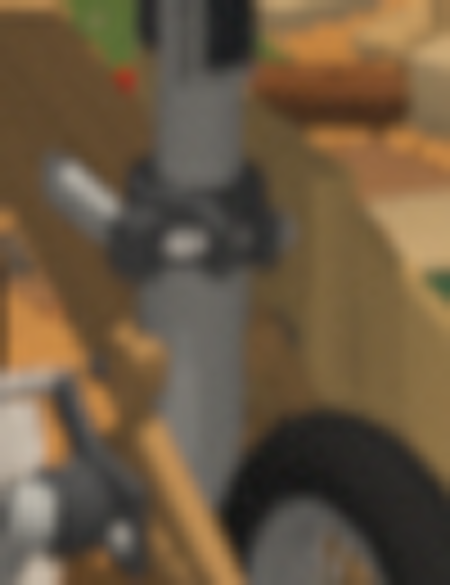

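servo_tool:
  increments:
    - {"xyz":[0,-0.0008,-0.0002],"spin":0,"claw":-1}
    - {"xyz":[0,-0.0015,-0.0004],"spin":0,"claw":-1}
    - {"xyz":[0,-0.0015,-0.0004],"spin":0,"claw":-1}
    - {"xyz":[0,-0.0015,-0.0004],"spin":0,"claw":-1}

```text
time_s: 19.2
eef_pos: [0.5977, -0.0385, 0.3008]
eef_rot: [0.635, 0.772, 0.001, 0.001]
contact_force: [3.4, -1.2, 7.4]
grip_width: 0.273
```

Run:
```python
from h import *
snap('side','s20');b,_=snap('top','t20'); tyres('s20','t20'); print(*stem('t20')); bar('t20')
t,M,o=tool(); print(t,o['time_s'],o['contact_force'],o['wrist_torque'],o['qvel'].round(3))
a=np.load('pics/s20.npz')['im']
cv2.imwrite('pics/z20.png',np.hstack([cv2.resize(a[125:295,225:345],None,fx=3.3,fy=3.3,interpolation=2),cv2.resize(b[125:295,165:265],None,fx=3.3,fy=3.3,interpolation=2)]))
```

```text
s20 rear bottom [(np.int64(287), np.float64(307.0)), (np.int64(286), np.float64(306.5)), (np.int64(285), np.float64(306.5))] [ 0.6277 -0.1664  0.    ] right extreme 319 265.5 left 285
t20 front left ext 170 212.25 bbox [170 197  47  23 580]
[223 182  17  14 197] [231.15228426 188.89847716] [0.57577384 0.11130308 0.26440766]
t20 n 302 315 R [0.6725 0.2689] L [0.5023 0.2689] tilt mean 0.0 ends [0.7024 0.2696 0.4706 0.272 ] 0.0104
[ 0.59768705 -0.03853009  0.3007862 ] 19.3 [ 2.9962657  -3.16257909  6.79020317] [-0.30599508 -1.37380133  0.08735127] [ 0.001 -0.    -0.     0.001  0.001  0.     0.001]
```

View pics/z20.png

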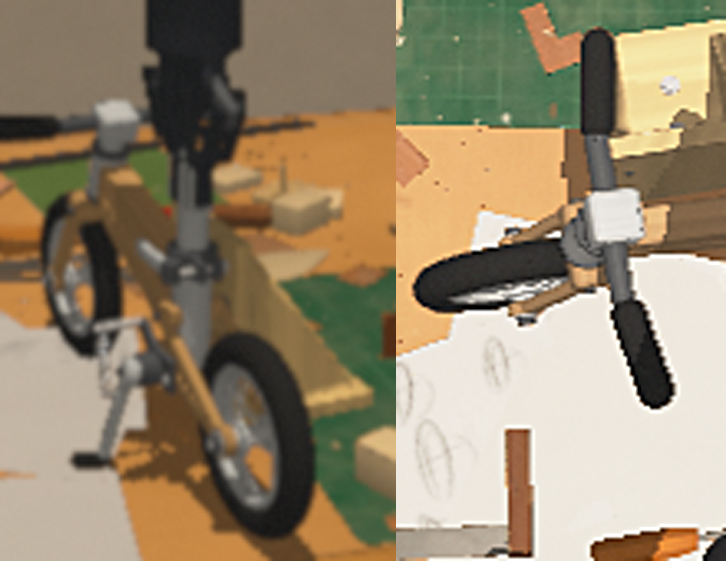

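```bash
python3 -c "
from cell import arm
print(arm.hand_in())"
```

```text
the job is handed in; nothing more can be done
None
```

I shut the lever, then folded the kickstand down until it snapped over, then brought the bike upright by its post. I handed it in at 19.3 s, still holding the post. However, the wheels did not stay put throughout.

**What went wrong:** early in the tilt I lifted slightly too much. The rear wheel slid about 18 mm towards the robot. I then raised the bike a few millimetres, set the wheels back and finished the tilt while pressing down lightly. By the images, both wheels are now about 3–4 mm nearer the robot than they started.

**Last checks:**
- **Lever:** the view from above after closing matches the fully shut position, and it still looks shut in the last pictures.
- **Kickstand:** it measured about 1.68 rad against 1.74, within the measuring error. It still looks down in the last picture. I did not measure the gap under it.
- **Upright:** three rough tilt measures put the bike within about 0.01 rad of vertical. They disagree slightly: the middle of the handlebar reads 0.000 and its ends 0.010.
- **Holding:** the wheels press on the bench with about 7 N of downward push from the arm, the bike is clear of the block, and only the gripper holds it.
- **Things lying around:** I never moved the arm to them, and those in view in the last pictures looked untouched. I did not measure their positions.

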